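# Turn a closed culture dish lid-down for incubation

### The arm

A 7-joint arm with a two-finger parallel gripper is mounted at the origin on the work surface. World frame = base frame: x ahead of the robot, y to its left, z up, the work surface at z = 0. Lengths are in m, angles in degrees, forces in N, time in s.
With the tool pointing down it reaches from about 0.4 to 0.85 m from the base axis. Payload 4.5 kg.
Tool frame: the origin (TCP) lies midway between the tips of the shut fingers; the grasp point (between the pads) lies 19 mm behind it; z points along the fingers, x is the direction in which the jaws open and shut, and the axes are right-handed (so a half turn about z gives the same grasp; the last joint's range is limited). The gripper opens to 85 mm and grips with 20 to 120 N. Pads are 22 mm wide; open, the fingers measure 114 mm over their backs; the gripper's body (76 mm by 85 mm) begins 54 mm behind the grasp point. The pads swing forward as they close: fully open they stand 13 mm farther back than shut.
Start: joints at [74.187, 39.483, -11.15, 89.685, 9.013, 51.709, -12.324], TCP at [0.191, -0.595, 0.231] pointing down, gripper open.
Joint ranges: [-172.22, 172.22], [-26.19, 119.32], [-84.43, 86.54], [7.71, 146.69], [-57.33, 237.33], [2.42, 119.75], [-152.13, 152.13]. Speed limits (degrees/s): [147.25, 147.25, 180, 180, 180, 180, 180].

### API

Orientations are given as [roll, pitch, yaw] about the fixed x, y, z axes, in that order (R = Rz(yaw) Ry(pitch) Rx(roll)).
In Python, from station import * gives the robot as it stands.
- The arm moves only by the tool step_arm, never from a script. Its argument "rows" is a list of rows, each a list of 7 numbers: the gripper's target within -1 to 1 (shut at 1, half-way at 0, fully open at -1), then the shift along the tool's x, y, z each as a share of 0.075 m, from -1 to 1, then the turn, a rotation vector about the tool's x, y, z each as a share of 180 degrees, from -1 to 1. A call has exactly 5 rows; each row shifts and turns the commanded pose from where the row before left it, along the tool's axes as they then stand; what a row does not reach is not made up. A row lasts 1/12 s, in which the tool goes at most 41.7 mm and 7.16 degrees, less where a joint would pass 70% of its speed; a pose out of reach is approached as far as the arm can. A call with a number of a shift or a turn outside -1 to 1 is refused whole. A call with a gripper value outside its range is refused whole. The fingers move at their own pace and stop on an object; "force" is the grip in N (left out, the last holds). Time passes only in rows, so rows that do not move let the fingers close, or fill a call up. It gives the time, the measured TCP pose, the force and the opening at its end, in the units of the state.
- observe(): the state, without advancing time (a new reading comes with each control period).
- get_image(name): name is "side" or "top" or "wrist"; returns (picture, depth): 480x640x3 uint8, blue, green, red; 480x640 float32, m along the optical axis (not along the pixel's ray), 0 where there is no reading.
- camera_model(name): a dict with "camera_matrix" (3x3 intrinsics, pixels), "rvec" (rotation vector, rad) and "tvec" (3), from world to camera coordinates, as OpenCV has them. Camera axes: x right, y down, z forward; pixel columns grow to the right and rows downward; lengths in m; the calibration is good to about 2 mm. A picture is of the moment at which its call begins: read the wrist's pose just before it. camera_model takes no time and is no camera call; for the wrist camera it gives the pose at the moment of the call.
- job_done(): hands the job in, once; it reports no verdict.
The state is a dict: "time": time; "joint_pos": joint angles; "qvel": joint speeds; "tau": joint torques, N m; "position": TCP position; "orientation": TCP orientation; "contact_force": force on the tool from outside, world axes, zero at the start; "wrist_torque": the same for the moment, N m; "opening": opening from 0.0 (shut) to 1.0 (fully open).
Only numpy, scipy, OpenCV 4.12 (cv2) and the standard library are available. Lean on these libraries where they do the work, as an engineer would, in place of code of your own. Each camera call takes 0.05 s, during which the arm holds its last target. There are 200 camera calls.

### The job

Turn the closed square culture dish over, from lid-up on the low rest to lid-down on the taller rest with the sliding ledge, centred, flat on both bars, one edge on the ledge. Pinch lid and base together so that it never opens, feel for the ledge, whose height is not known, and set the dish on it gently: no hard pressing, no dropping or sliding down. Leave the flasks, the dish stack and the tube rack where they stand.

Things in the scene. Friction and masses are not known exactly. Their poses are not given: they have to be found in the camera images.
- dish_mid (a point): Centre of the closed dish, half-way through its thickness, turning with its base. Clear square dish with green agar, closed 124 x 124 x 19 mm, about 0.2 kg. x, y along its sides, z from base to lid: at first up and away from the robot, with x down the slope. It leans 38 deg off upright; pinch it through its 19 mm (finger on the lid, finger under the base) near the middle of its upper edge, x = -62 mm.
- lid_mid (a point): The same point, turning with the lid. The lid is loose, held by nothing but gravity or the pinch: 124 mm square, top 3 mm thick, skirt 9 mm deep outside the 116 mm wide, 16 mm high base, 1.5 mm play all round.
- rest_a: Low fixed rest where the dish leans at first. Origin under the centre of its 140 x 130 mm aluminium foot plate. Two sloping steel bars, 12 mm wide, 90 mm free between them (room for a finger behind the dish), and a fixed ledge at their foot.
- pick_foot (a point): On rest_a: foot of the plane of the bars' upper faces, 34 mm above the table, mid-way between the bars. x points down the slope (52 deg below level, away from the robot), y level across, z square to the plane, up and away. Bars from x = 12 to -112 mm; the ledge's face is at x = 0. The dish centre starts at x = -62, y = 0, z = 9.5 mm.
- rest_b: Taller fixed rest where the dish must go, origin under the centre of its 140 x 130 mm foot plate. Like rest_a, with longer bars and a sliding ledge across both bars with black clamp screws at its ends, clamped at an unknown height: find it by touch. It stays put; its black rubber cushion gives about 1 mm per 5 N, 4 mm at most.
- place_foot (a point): On rest_b: foot of the bars' plane, 34 mm above the table, axes as for pick_foot. Bars from x = 12 to -152 mm. The top of the ledge's cushion lies anywhere from x = 0 to x = -40 mm, and stands out from z = 0 to 26 mm. In place, the dish centre is 62 mm up the slope from the cushion, y = 0, z = 9.5 mm, lid on the bars, its z axis opposite to this one.
- flask_a: Conical flask with foil cap, 84 mm wide, 129 mm high, origin under its centre; leave alone.
- flask_b: Larger conical flask with foil cap, 92 mm wide, 142 mm high, origin under its centre; leave alone.
- stack: Stack of three round dishes, 90 mm wide, 54 mm high, origin under its centre; leave alone.
- tube_rack: White rack 130 x 50 mm with three capped tubes, 136 mm high in all, origin under its centre, long along x; leave alone.
Not all that is in view belongs to the job. Leave any orange look-alike of the part that bears lid_mid alone.

How it is judged:
By the outcome, as a careful person would: the job done as asked, in the order asked, and still so for the second after the job is handed in, with the robot touching nothing.
It also fails if it takes over 48 s, if anything falls off the work surface, if the arm or the gripper's body presses on something with over 40 N, if the wrist force passes 120 N, or if a joint passes its speed limit or range.

## Working session

There is one attempt and no reset: what is moved stays moved. The work goes in short steps, Python scripts to look and compute and a tool call to move; the robot and the scene stay as the last step left them, time stands still between calls to the robot, and variables do not carry over. Pictures are saved under pics/ and viewed, about 8 in all and at most 12, crops included, and the job is handed in when it is done.

Besides the shell and the picture viewer there is one more tool, called after ">>>" by a JSON object that holds its "fn" and its "kwargs", one argument or row to a line. step_arm: Moves the arm, as the interface text tells. Shift numbers are shares of 0.075 m and turn numbers shares of 180 degrees, none past 1 either way. Its arguments: {"type":"object","properties":{"rows":{"type":"array","items":{"type":"array","items":{"type":"number","minimum":-1,"maximum":1}}},"force":{"type":"number"}},"required":["rows"]}

```bash
ls; mkdir -p pics
python3 - <<'E'
from station import *
import cv2,numpy as np
s=observe();print({k:np.round(v,3).tolist() for k,v in s.items()})
for n in("side","top"):
    p,d=get_image(n);cv2.imwrite(f"pics/{n}0.png",p);np.save(f"pics/{n}0.npy",d)
    m=camera_model(n);print(n,{k:np.round(v,4).tolist() for k,v in m.items()})
    np.savez(f"pics/{n}_cam.npz",**m)
E
```

```text
pics
{'time': 0.0, 'joint_pos': [74.187, 39.535, -11.145, 89.747, 9.012, 51.708, -12.323], 'qvel': [-0.021, -0.022, 0.064, -0.099, 0.067, 0.056, -0.069], 'tau': [0.0, -53.962, -1.267, -15.854, 0.009, 0.01, -0.0], 'position': [0.19, -0.595, 0.23], 'orientation': [179.993, 0.107, -72.243], 'contact_force': [-0.323, 0.409, -0.062], 'wrist_torque': [0.022, -0.009, 0.026], 'opening': 1.001}
side {'camera_matrix': [[506.1876, 0.0, 325.4717], [0.0, 506.1876, 249.9493], [0.0, 0.0, 1.0]], 'rvec': [1.0213, -2.5304, 0.9472], 'tvec': [0.5003, 0.3356, 1.083]}
top {'camera_matrix': [[532.5904, 0.0, 320.2356], [0.0, 532.5904, 238.6044], [0.0, 0.0, 1.0]], 'rvec': [2.121, -2.132, 0.1995], 'tvec': [0.084, 0.5901, 1.5356]}
```

View pics/top0.png

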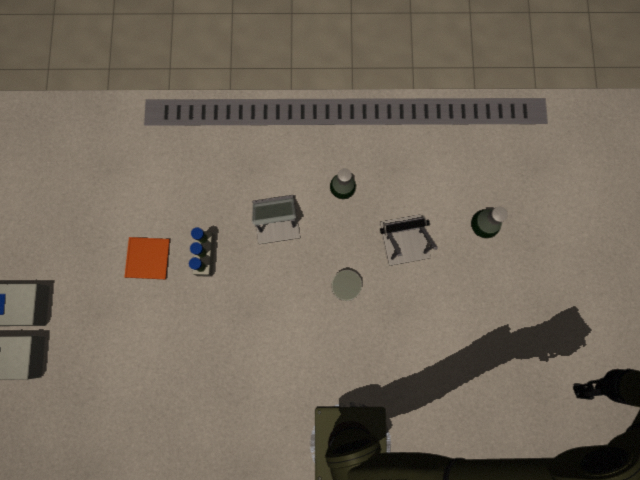

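View pics/side0.png

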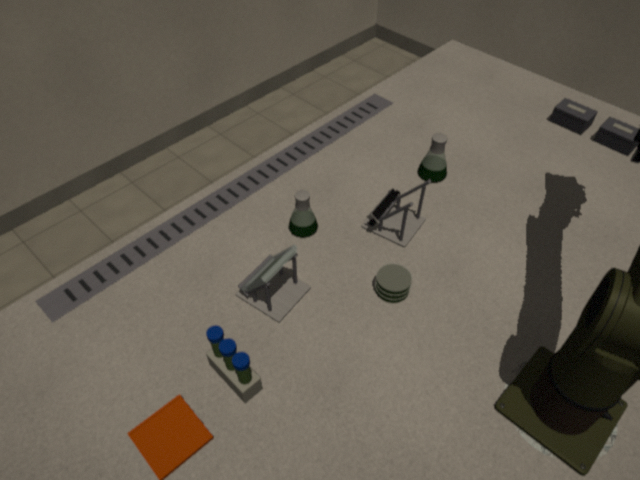

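Top view: the dish (grey-green, leaning on rest_a) is at about (275,210). Rest_b with its black ledge is at (405,238), flask_a at (343,184), flask_b at (488,222), the stack at (347,284) and the tube rack at (200,250). Candidates for the dish are the square at (275,210), the orange look-alike at (148,258), which lies flat and is not wanted, and the round stack at (347,284), also not wanted. I choose (275,210) and will check it in a crop.

```bash
cat > h.py <<'E'
import numpy as np,cv2
from scipy.spatial.transform import Rotation as Ro
def cam(n):
    c=np.load(f"pics/{n}_cam.npz");R=cv2.Rodrigues(c["rvec"])[0];return c["camera_matrix"],R,c["tvec"].ravel()
def world(n,d):
    K,R,t=cam(n);v,u=np.mgrid[0:480,0:640]
    P=np.stack([(u-K[0,2])/K[0,0]*d,(v-K[1,2])/K[1,1]*d,d],-1)
    return (P-t)@R
def proj(n,X):
    K,R,t=cam(n);p=(np.asarray(X)@R.T+t)@K.T;return p[...,:2]/p[...,2:]
E
python3 - <<'E'
from h import *
a=cv2.imread("pics/top0.png")[180:275,240:440];b=cv2.imread("pics/side0.png")[170:330,220:450]
a=cv2.resize(a,(632,300),interpolation=cv2.INTER_CUBIC);b=cv2.resize(b,(431,300),interpolation=cv2.INTER_CUBIC)
b2=cv2.resize(cv2.imread("pics/side0.png")[235:325,230:325],(316,300),interpolation=cv2.INTER_CUBIC)
c=np.zeros((600,800,3),np.uint8);c[:300,:632]=a;c[300:,:431]=b;c[300:,440:756]=b2
c=np.clip(c.astype(float)*1.5,0,255).astype(np.uint8)
cv2.imwrite("pics/crop1.png",c)
for n in("top","side"):
    d=np.load(f"pics/{n}0.npy");W=world(n,d);np.save(f"pics/{n}W.npy",W)
    for (u,v) in ([(278,237),(275,212),(405,250),(405,218),(347,284),(343,175)] if n=="top" else [(278,300),(268,270),(400,235),(385,208),(394,275)]):
        print(n,(u,v),d[v,u].round(3),W[v,u].round(3))
E
```

```text
top (278, 237) 1.631 [0.603 0.21  0.015]
top (275, 212) 1.535 [0.657 0.211 0.122]
top (405, 250) 1.627 [ 0.562 -0.178  0.012]
top (405, 218) 1.652 [ 0.663 -0.183  0.005]
top (347, 284) 1.561 [0.454 0.003 0.059]
top (343, 175) 1.552 [0.765 0.014 0.125]
side (278, 300) 1.245 [0.63  0.234 0.011]
side (268, 270) 1.138 [0.633 0.252 0.143]
side (400, 235) 1.367 [ 0.541 -0.133  0.028]
side (385, 208) 1.394 [ 0.62  -0.16   0.057]
side (394, 275) 1.246 [0.457 0.003 0.053]
```

View pics/crop1.png

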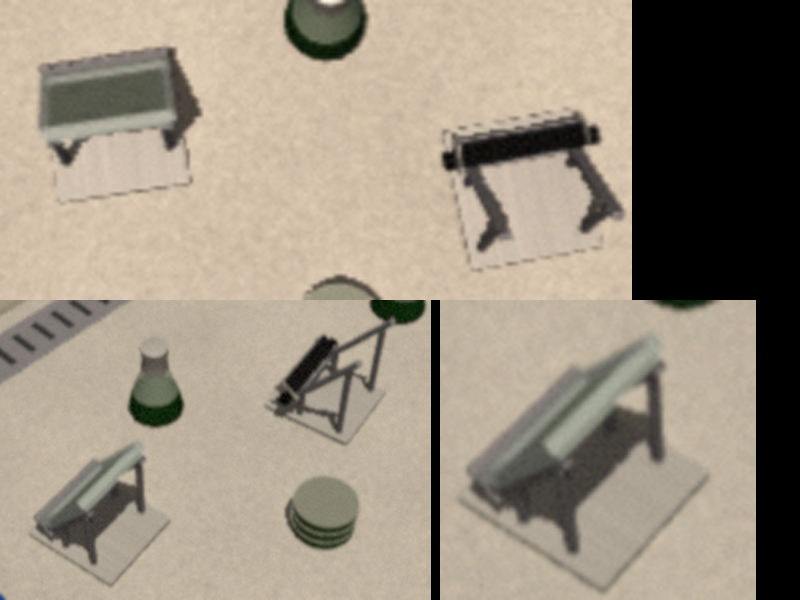

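```bash
cat >> h.py <<'E'
def foot(x,y,yaw):  # 4x4 of pick/place foot
    c,s=np.cos(np.radians(52)),np.sin(np.radians(52));cy,sy=np.cos(yaw),np.sin(yaw)
    X=np.array([c*cy,c*sy,-s]);Y=np.array([-sy,cy,0]);Z=np.cross(X,Y)
    T=np.eye(4);T[:3,:3]=np.c_[X,Y,Z];T[:3,3]=[x,y,.034];return T
E
cat > fit.py <<'E'
from h import *
from scipy.optimize import least_squares
W={n:np.load(f"pics/{n}W.npy") for n in("top","side")}
# plate corners, at plate top z
def unp(n,uv,z):
    K,R,t=cam(n);r=R.T@np.linalg.inv(K)@[*uv,1];c=-R.T@t;return c+r*(z-c[2])/r[2]
print("plate B",[unp("top",p,.01)[:2].round(3).tolist() for p in((389.4,265.5),(430.5,257.9),(423.5,214.8),(380.8,221.2))])
print("plate A",[unp("top",p,.01)[:2].round(3).tolist() for p in((259,244),(300.1,237.6))])
# dish
P=[]
for n,roi in(("top",(192,226,248,300)),("side",(240,312,236,302))):
    q=W[n][roi[0]:roi[1],roi[2]:roi[3]].reshape(-1,3);q=q[(q[:,2]>.035)&(q[:,2]<.16)];P.append(q);print(n,len(q),q.min(0).round(3),q.max(0).round(3))
# clicks of dish corners (foot frame mm) -> pixels
crn={"top":[((-124,62,0),(45,140)),((-124,-62,0),(175,124)),((-124,62,19),(40,128)),((-124,-62,19),(173,112))],
     "side":[((-124,62,0),(565,465)),((-124,-62,0),(664,360)),((-124,62,19),(545,440)),((-124,-62,19),(648,335))]}
def px(n,c): return (240+c[0]/3.16,180+c[1]/3.158) if n=="top" else (230+(c[0]-440)/3.326,235+(c[1]-300)/3.333)
def res(p):
    T=foot(*p);r=[]
    for n in crn:
        X=np.array([c[0] for c in crn[n]])/1e3@T[:3,:3].T+T[:3,3]
        r.append(proj(n,X)-np.array([px(n,c[1]) for c in crn[n]]))
    return np.concatenate(r).ravel()
s=least_squares(res,[.7,.2,.1]);print(s.x,np.degrees(s.x[2]),s.fun.reshape(-1,2).round(1).tolist())
T=foot(*s.x)
for q in P:
    L=(q-T[:3,3])@T[:3,:3]*1e3
    for lo in range(-130,20,25):
        k=(L[:,0]>lo)&(L[:,0]<lo+25)&(abs(L[:,1])<70);l=L[k]
        if k.sum()>4: print(lo,k.sum(),"z pct",np.percentile(l[:,2],[5,25,50,75,95]).round(0),"y",np.percentile(l[:,1],[2,98]).round(0), "x",np.percentile(l[:,0],[2,98]).round(0))
E
python3 fit.py
```

```text
plate B [[0.514, -0.129], [0.537, -0.255], [0.672, -0.239], [0.652, -0.107]]
plate A [[0.583, 0.268], [0.602, 0.143]]
top 1069 [0.616 0.153 0.036] [0.727 0.285 0.149]
side 1278 [0.616 0.154 0.035] [0.73 0.29 0.15]
[0.69725296 0.22620288 0.15682476] 8.985396980092776 [[-2.3, 2.1], [-0.4, 0.4], [-1.9, -0.0], [-0.8, -1.8], [-1.1, -0.4], [2.5, -3.4], [-0.7, 0.8], [2.0, -1.9]]
-130 341 z pct [-0.  8. 15. 18. 20.] y [-61.  56.] x [-129. -107.]
-105 159 z pct [16. 17. 19. 19. 21.] y [-63.  58.] x [-104.  -80.]
-80 156 z pct [16. 17. 19. 19. 21.] y [-63.  56.] x [-79. -56.]
-55 130 z pct [16. 17. 19. 19. 21.] y [-61.  54.] x [-54. -31.]
-30 144 z pct [16. 17. 18. 20. 23.] y [-63.  54.] x [-29.  -5.]
-5 136 z pct [17. 19. 21. 25. 27.] y [-62.  56.] x [-5.  9.]
-130 482 z pct [ 1.  6. 13. 18. 21.] y [-59.  61.] x [-127. -107.]
-105 181 z pct [-19.  -9.  12.  21.  22.] y [-55.  62.] x [-103.  -80.]
-80 184 z pct [-40. -29.   5.  21.  21.] y [-56.  62.] x [-79. -56.]
-55 141 z pct [-49.  -3.  19.  21.  21.] y [-57.  62.] x [-54. -32.]
-30 116 z pct [-12.   4.  21.  21.  22.] y [-55.  62.] x [-29.  -6.]
-5 172 z pct [11. 22. 24. 26. 28.] y [-59.  62.] x [-5.  5.]
```

```bash
cat > fit2.py <<'E'
from h import *
from scipy.optimize import least_squares
W={n:np.load(f"pics/{n}W.npy") for n in("top","side")}
def sdf(L,lo,hi):
    c=(lo+hi)/2;q=abs(L-c)-(hi-lo)/2
    return np.linalg.norm(np.maximum(q,0),axis=1)+np.minimum(q.max(1),0)
def loc(q,p):
    T=foot(*p[:3]);T[2,3]+=p[3] if len(p)>3 else 0
    return (q-T[:3,3])@T[:3,:3]*1e3
def pts(n,r,zl):
    q=W[n][r[0]:r[1],r[2]:r[3]].reshape(-1,3);return q[(q[:,2]>zl)&(q[:,2]<.18)]
lo,hi=np.array([-124,-62,0.]),np.array([0,62,19.])
A={"top":pts("top",(192,226,248,300),.035),"side":pts("side",(240,312,236,302),.035)}
p0=[.697,.226,.157]
for names in(("top",),("side",),("top","side")):
    q=np.concatenate([A[n] for n in names]);L=loc(q,p0);q=q[(L[:,0]<-10)&(L[:,2]>-4)&(L[:,0]>-135)]
    s=least_squares(lambda p:sdf(loc(q,p),lo,hi),p0+[0],loss="soft_l1",f_scale=1.5);print("A",names,s.x.round(4),np.degrees(s.x[2]).round(2),np.median(abs(s.fun)).round(2))
# rest B bars
B={"top":pts("top",(205,262,376,440),.03),"side":pts("side",(172,245,355,435),.03)}
b=[(np.array([-152,45,-12.]),np.array([12,57,0.])),(np.array([-152,-57,-12.]),np.array([12,-45,0.]))]
# start: plate B vs plate A relation
p0=[.65,-.182,.16]
for names in(("top",),("side",),("top","side")):
    q0=np.concatenate([B[n] for n in names]);p=np.array(p0+[0])
    for th in(25,12,8,6):
        L=loc(q0,p);k=(L[:,0]<-45)&(np.min([abs(sdf(L,*x)) for x in b],0)<th);q=q0[k]
        f=lambda p:np.min([sdf(loc(q,p),*x) for x in b],0)
        s=least_squares(f,p,loss="soft_l1",f_scale=1.5);p=s.x
    print("B",names,p.round(4),np.degrees(p[2]).round(2),np.median(abs(s.fun)).round(2),k.sum())
L=loc(q0,p)
for lo_ in range(-165,30,10):
    k=(L[:,0]>lo_)&(L[:,0]<lo_+10)&(abs(L[:,1])<75)&(L[:,2]>-8);l=L[k]
    if k.sum(): print(lo_,k.sum(),"z",np.percentile(l[:,2],[5,50,95]).round(0),"y+",np.percentile(l[l[:,1]>0,1],[5,50,95]).round(0),"y-",np.percentile(l[l[:,1]<0,1],[5,50,95]).round(0))
k=(L[:,2]>8)&(abs(L[:,1])<50);print("ledge x",np.percentile(L[k,0],[1,5,25,50,75,95]).round(1),"z",np.percentile(L[k,2],[5,50,95]))
for n,nm,r in(("top","stack",(265,302,330,365)),("top","flaskA",(165,200,328,358)),("top","flaskB",(203,240,470,510)),("top","rack",(225,280,185,215))):
    q=pts(n,r,.02);print(nm,np.percentile(q,2,axis=0).round(3),np.percentile(q,98,axis=0).round(3))
E
python3 fit2.py
```

```text
A ('top',) [ 6.976e-01  2.231e-01  1.495e-01 -4.000e-04] 8.57 1.11
A ('side',) [0.699  0.2252 0.1526 0.0016] 8.74 0.65
A ('top', 'side') [6.981e-01 2.246e-01 1.505e-01 4.000e-04] 8.62 1.42
B ('top',) [ 0.6361 -0.1718  0.1733  0.0098] 9.93 1.36 180
B ('side',) [ 0.6312 -0.1713  0.1741  0.0018] 9.97 1.05 266
B ('top', 'side') [ 0.6297 -0.1719  0.1757  0.0023] 10.07 1.5 456
-155 50 z [-7. -2.  2.] y+ [47. 52. 58.] y- [-56. -50. -44.]
-145 40 z [-5. -1.  2.] y+ [46. 53. 58.] y- [-57. -49. -44.]
-135 39 z [-5. -1.  2.] y+ [44. 54. 58.] y- [-56. -48. -43.]
-125 48 z [-8. -1.  2.] y+ [44. 52. 59.] y- [-56. -48. -43.]
-115 39 z [-5. -2.  2.] y+ [46. 55. 58.] y- [-57. -47. -43.]
-105 36 z [-5. -1.  2.] y+ [47. 54. 59.] y- [-57. -48. -44.]
-95 31 z [-4. -1.  2.] y+ [47. 54. 59.] y- [-56. -47. -42.]
-85 34 z [-5. -1.  2.] y+ [46. 54. 59.] y- [-56. -49. -45.]
-75 35 z [-5. -1.  2.] y+ [47. 55. 57.] y- [-55. -48. -45.]
-65 34 z [-4. -1.  2.] y+ [47. 56. 60.] y- [-56. -50. -44.]
-55 28 z [-6. -2.  2.] y+ [49. 53. 58.] y- [-57. -47. -44.]
-45 39 z [-5. -1.  1.] y+ [46. 53. 58.] y- [-54. -48. -44.]

[... 590 characters left out ...]
                                               ~~~~~~~~~~~~~^^^^^^^^^^^^^^^^^^^^^^^^^
    return _quantile_unchecked(
        a, q, axis, out, overwrite_input, method, keepdims, weights)
    return _ureduce(a,
                    func=_quantile_ureduce_func,
    ...<5 lines>...
                    overwrite_input=overwrite_input,
                    method=method)
    r = func(a, **kwargs)
    result = _quantile(arr,
                       quantiles=q,
    ...<2 lines>...
                       out=out,
                       weights=wgt)
    slices_having_nans = np.isnan(arr[-1, ...])
                                  ~~~^^^^^^^^^
IndexError: index -1 is out of bounds for axis 0 with size 0
```

```bash
sed -i 's/if k.sum(): print(lo_.*/pass/; s/p=np.array(p0+\[0\])/p=np.array(p0)/; s/s=least_squares(lambda p:sdf(loc(q,p),lo,hi),p0+\[0\]/s=least_squares(lambda p:sdf(loc(q,p),lo,hi),p0/' fit2.py; python3 fit2.py
python3 - <<'E'
from h import *
import station
T=Ro.from_euler('xyz',station.observe()["orientation"],degrees=True).as_matrix();print(T.round(3))
E
python3 -c "import station;print([n for n in dir(station) if n[0]!='_'])"
```

```text
A ('top',) [0.6973 0.2229 0.1503] 8.61 1.11
A ('side',) [0.6997 0.2253 0.1532] 8.78 0.85
A ('top', 'side') [0.6983 0.2246 0.1501] 8.6 1.49
B ('top',) [ 0.6303 -0.1739  0.1749] 10.02 1.03 196
B ('side',) [ 0.6324 -0.1709  0.1759] 10.08 1.11 271
B ('top', 'side') [ 0.6313 -0.1716  0.176 ] 10.09 1.5 469
ledge x [-30.5 -28.3 -25.1 -23.1 -19.6 -10.2] z [ 9.42738999 19.97545604 27.46232586]
stack [ 0.413 -0.035  0.044] [0.493 0.044 0.061]
flaskA [ 0.732 -0.024  0.022] [0.785 0.044 0.132]
flaskB [ 0.606 -0.453  0.022] [ 0.676 -0.391  0.144]
rack [0.487 0.407 0.026] [0.61  0.452 0.14 ]
[[ 0.305 -0.952 -0.001]
 [-0.952 -0.305  0.002]
 [-0.002  0.    -1.   ]]
['MotionError', 'camera_model', 'get_image', 'job_done', 'observe']
```

Run:
```python
from h import *
import itertools
from station import observe
s=observe();q=np.radians(s["joint_pos"]);T=Ro.from_euler('xyz',s["orientation"],degrees=True)
out=[]
for sg in itertools.product((1,-1),repeat=7):
  for b in(0,90,180,270):
    for f in(0,90,180,270):
      for o5 in (0,90,180,270):
        a=np.array(sg)*q
        r=Ro.from_euler('ZYZYZYZ'[:3],[a[0]+np.radians(b),a[1],a[2]])*Ro.from_euler('YZY',[a[3],a[4]+np.radians(o5),a[5]])*Ro.from_euler('Z',a[6]+np.radians(f))
        out.append((np.degrees((r.inv()*T).magnitude()),sg,b,o5,f))
out.sort(key=lambda t:t[0])
for o in out[:12]:print(o)
```

```text
(np.float64(2.2845596939086505e-14), (-1, 1, -1, 1, -1, -1, -1), 0, 180, 0)
(np.float64(2.3861897704820194e-14), (-1, 1, -1, 1, -1, 1, -1), 0, 0, 180)
(np.float64(2.3861897704820194e-14), (-1, -1, -1, -1, -1, 1, -1), 180, 180, 180)
(np.float64(2.3943027179812792e-14), (-1, -1, -1, -1, -1, -1, -1), 180, 0, 0)
(np.float64(0.1331428271330324), (-1, 1, -1, 1, -1, 1, -1), 90, 0, 270)
(np.float64(0.13314282713303302), (-1, 1, -1, 1, -1, -1, -1), 90, 180, 90)
(np.float64(0.13314282713303302), (-1, -1, -1, -1, -1, -1, -1), 270, 0, 90)
(np.float64(0.13314282713303316), (-1, -1, -1, -1, -1, 1, -1), 270, 180, 270)
(np.float64(0.13314282713305803), (-1, -1, -1, -1, -1, -1, -1), 90, 0, 270)
(np.float64(0.13314282713305994), (-1, 1, -1, 1, -1, -1, -1), 270, 180, 270)
(np.float64(0.13314282713306003), (-1, 1, -1, 1, -1, 1, -1), 270, 0, 90)
(np.float64(0.13314282713306003), (-1, -1, -1, -1, -1, 1, -1), 90, 180, 90)
```

>>> {"fn": "step_arm", "kwargs": {
  "rows": [
    [-0.2,0,0,-1,0,0,0],
    [-0.2,0,-0.5,-0.5,0,0,0],
    [-0.2,0,-0.5,0,0,0,0],
    [-0.2,0,-0.5,0,0,0,0],
    [-0.2,0,-0.5,0,0,0,0]
  ],
  "force": 60
}}

```text
time: 0.52
position: [0.3269, -0.5515, 0.3029]
orientation: [-180.0, -0.0, -72.3]
contact_force: [0.2, -0.6, -1.8]
opening: 0.603
```

```bash
cat > log.py <<'E'
import json;from station import observe
s=observe();json.dump({k:(v.tolist() if hasattr(v,'tolist') else v) for k,v in s.items()},open('log.jsonl','a'));open('log.jsonl','a').write('\n')
print([round(float(x),1) for x in s["joint_pos"]])
E
python3 log.py
```

```text
[61.2, 36.8, -11.2, 81.3, 7.6, 62.6, -23.6]
```

>>> {"fn": "step_arm", "kwargs": {
  "rows": [
    [-0.2,-0.3,-0.4,0,0,0,-0.039],
    [-0.2,-0.3,-0.4,0,0,0,-0.039],
    [-0.2,-0.3,-0.4,0,0,0,-0.039],
    [-0.2,-0.3,-0.4,0,0,0,-0.039],
    [-0.2,-0.3,-0.4,0,0,0,-0.039]
  ]
}}

```text
time: 0.93
position: [0.3942, -0.3777, 0.302]
orientation: [-180.0, -0.0, -36.7]
contact_force: [0.4, 0.1, -0.7]
opening: 0.603
```

```bash
python3 log.py
```

```text
[52.7, 29.5, -22.0, 97.7, 12.9, 55.2, -10.9]
```

>>> {"fn": "step_arm", "kwargs": {
  "rows": [
    [-0.2,-0.2,-0.4,-0.1,0,-0.039,0],
    [-0.2,-0.2,-0.4,-0.1,0,-0.039,0],
    [-0.2,-0.2,-0.4,-0.1,0,-0.039,0],
    [-0.2,-0.2,-0.4,-0.1,0.039,0,0],
    [-0.2,-0.2,-0.4,-0.1,0.039,0,0]
  ]
}}

```text
time: 1.35
position: [0.4353, -0.2192, 0.3575]
orientation: [-165.5, 21.3, -36.7]
contact_force: [-0.9, -1.1, -0.7]
opening: 0.604
```

```bash
python3 log.py; cat log.jsonl | tail -1
```

```text
[47.4, 33.2, -26.7, 86.9, -5.0, 79.8, -15.4]
{"time": 1.35, "joint_pos": [47.379949908613376, 33.24286864080837, -26.731733331154896, 86.88712467294444, -5.0016620628837165, 79.75119303562201, -15.43433890290585], "qvel": [33.77807084083154, -18.05092796502107, -24.69135793648844, 18.9930832133347, -73.27734269405812, -20.111110367725633, 12.585656868158642], "tau": [-6.413278430700302, -44.989686012268066, -4.959242194890976, -17.297438979148865, -0.12382255867123604, 1.6228481009602547, -0.32024561427533627], "position": [0.4353483799815667, -0.2192111547912694, 0.3574912632518606], "orientation": [-165.54166125930203, 21.252403334044434, -36.72638434860469], "contact_force": [-0.9364280865171073, -1.058748273173327, -0.7019596091948073], "wrist_torque": [-0.5239205319513575, -0.0940119558950139, -0.04031923407394125], "opening": 0.6036940001878286}
```

```bash
cat > kin.py <<'E'
from h import *
import json
AX='ZYZYZYZ';SG=np.array([-1,1,-1,1,-1,1,-1])
LIM=np.radians(np.array([[-172.22,172.22],[-26.19,119.32],[-84.43,86.54],[7.71,146.69],[-57.33,237.33],[2.42,119.75],[-152.13,152.13]])).T
def chain(q):
    r=Ro.identity();o=[]
    for i in range(7): r=r*Ro.from_euler(AX[i],SG[i]*q[i]);o.append(r)
    return [x.as_matrix() for x in o]
def basis(q):
    C=chain(q);return np.c_[np.array([0,0,1.]),C[2][:,[0,2]],C[4][:,[0,2]],C[5][:,0],C[6][:,2]]
def fitlinks():
    S=[json.loads(l) for l in open('log.jsonl')]
    A=np.concatenate([basis(np.radians(s["joint_pos"])) for s in S]+[basis(np.radians([74.187,39.535,-11.145,89.747,9.012,51.708,-12.323]))])
    b=np.concatenate([s["position"] for s in S]+[[.190,-.595,.230]])
    x,_,rk,sv=np.linalg.lstsq(A,b,rcond=1e-6);return x,A@x-b,sv
E
python3 -c "
from kin import *
x,r,sv=fitlinks();print(x.round(4),(r*1e3).round(1),sv.round(3))"
```

```text
[ 0.1549 -0.0511  0.7619  0.0517  0.3124  0.0189  0.3111] [ 19.9   5.5  -8.6 -18.7   9.8   7.4  -0.8  -0.8   2.5  19.1  -4.3  -1.3] [3.972 3.446 0.33  0.301 0.258 0.241 0.143]
```

```bash
python3 -c "
from kin import *
S=[json.loads(l) for l in open('log.jsonl')]
for s in S:
    C=chain(np.radians(s['joint_pos']))[6]@np.diag([-1,-1,1]);T=Ro.from_euler('xyz',s['orientation'],degrees=True).as_matrix()
    print(np.degrees(Ro.from_matrix(C.T@T).magnitude()))
"
```

```text
3.8574307248846445e-14
1.8799408033929275e-14
1.8816379987907176e-14
```

>>> {"fn": "step_arm", "kwargs": {
  "rows": [
    [-0.2,0,-0.4,0,0,0.039,-0.02],
    [-0.2,0,-0.4,0,0,0.039,-0.02],
    [-0.2,0,-0.4,0,0,0.039,-0.02],
    [-0.2,0,-0.4,0,0,0.039,-0.02],
    [-0.2,0,-0.4,0,0,0.039,-0.02]
  ]
}}

```text
time: 1.77
position: [0.5182, -0.1044, 0.3965]
orientation: [-165.4, -14.3, -29.2]
contact_force: [0.5, 0.2, -0.7]
opening: 0.601
```

```bash
python3 log.py
```

```text
[36.6, 16.0, -31.8, 107.3, 0.1, 40.4, -20.2]
```

>>> {"fn": "step_arm", "kwargs": {
  "rows": [
    [-0.2,0,-0.2,0,-0.02,0.03,-0.03],
    [-0.2,0,-0.2,0,-0.02,0.03,-0.03],
    [-0.2,0,-0.2,0,-0.02,0.03,-0.03],
    [-0.2,0,-0.2,0,-0.02,0.03,-0.03],
    [-0.2,0,-0.2,0,-0.02,0.03,-0.03]
  ]
}}

```text
time: 2.18
position: [0.5365, -0.0512, 0.4006]
orientation: [173.3, -33.8, -10.4]
contact_force: [0.3, -0.9, 0.0]
opening: 0.603
```

```bash
python3 log.py; tail -1 log.jsonl | cut -c1-900
cat >> kin.py <<'E'
def basis3(q):
    C=chain(q);return np.c_[np.array([0,0,1.]),C[0][:,[1]],C[2][:,[0,1,2]],C[4][:,[0,1,2]],C[5][:,[0,1]],C[6][:,2]]
def fit3():
    S=[json.loads(l) for l in open('log.jsonl')]
    A=np.concatenate([basis3(np.radians(s["joint_pos"])) for s in S]+[basis3(np.radians([74.187,39.535,-11.145,89.747,9.012,51.708,-12.323]))])
    b=np.concatenate([s["position"] for s in S]+[[.190,-.595,.230]])
    x=np.linalg.lstsq(A,b,rcond=1e-6);return x[0],A@x[0]-b,x[3]
E
python3 -c "
from kin import *
for f in(fitlinks,fit3):
    x,r,sv=f();print(x.round(4),(r*1e3).round(1),sv.round(3))"
```

```text
[2.3, 10.6, -15.6, 120.3, 49.4, 29.0, -64.5]
{"time": 2.1833, "joint_pos": [2.3343168287523954, 10.634263833482542, -15.601262570971407, 120.25467659677935, 49.38243555482723, 28.96667317993986, -64.52795763101935], "qvel": [-71.59214705454573, 0.6967582383178829, 34.61048741017011, 26.37695786405932, 125.16212389492753, 4.431315271560538, -120.0605422588663], "tau": [6.102393418550491, -30.423789024353027, -1.647566333413124, -18.508018255233765, -1.178511343896389, -1.0444305092096329, 2.24231019616127], "position": [0.5364892199475304, -0.05123272503555381, 0.4005982738276181], "orientation": [173.2681386839929, -33.801529289975925, -10.396502173420735], "contact_force": [0.2948250313968498, -0.8686110344749347, 0.041124426610981646], "wrist_torque": [0.17400438896741152, 0.5242541224793679, -0.05130853959097371], "opening": 0.602982441656519}
[ 0.1974  0.0097  0.7197 -0.042   0.2932  0.0698  0.3814] [ 24.7  10.1 -13.8   4.6   6.9   3.   -9.7   9.2  18.1 -15.   23.8  -2.6
  -9.7   3.2   9.3  31.7 -12.7 -14. ] [4.819 4.171 0.825 0.558 0.487 0.306 0.233]
[ 3.467e-01 -1.950e-02  5.000e-04 -2.630e-02  5.634e-01 -1.000e-04
 -1.000e-04  3.446e-01  1.000e-04 -1.000e-04  3.335e-01] [-0.  -0.1 -0.2 -0.  -0.1 -0.1 -0.1 -0.1 -0.  -0.1 -0.   0.   0.1 -0.
 -0.1  0.3  0.2  0.3] [4.84  4.82  4.187 0.85  0.764 0.516 0.335 0.279 0.207 0.116 0.   ]
```

```bash
cat >> kin.py <<'E'
X3=np.array([.3467,-.0195,.0005,-.0263,.5634,-.0001,-.0001,.3446,.0001,-.0001,.3335])
def fk(q): return basis3(q)@X3, chain(q)[6]@np.diag([-1.,-1,1])
from scipy.optimize import least_squares
def ik(p,R,q0,w=.01,m=np.radians(3)):
    f=lambda q:np.r_[(fk(q)[0]-p)*10,Ro.from_matrix(R.T@fk(q)[1]).as_rotvec()*3,w*(q-q0)]
    s=least_squares(f,np.clip(q0,LIM[0]+m+.01,LIM[1]-m-.01),bounds=(LIM[0]+m,LIM[1]-m));return s.x,np.linalg.norm(s.fun[:6])
FA=foot(.6984,.2242,np.radians(8.7));FB=foot(.6313,-.1718,np.radians(10.05))
def tool(F,x,z,flip,y=0.):  # TCP at foot coords (mm); tool z=+x, tool x=+z (flip=+1) or -z
    p=F[:3,3]+F[:3,:3]@(np.array([x,y,z])/1e3)
    X=flip*F[:3,2];Z=F[:3,0];return p,np.c_[X,np.cross(Z,X),Z]
E
cat > ikstudy.py <<'E'
from kin import *
rng=np.random.default_rng(1)
for nm,F,x in(("A",FA,-84),("B",FB,-112)):
  for fl in(1,-1):
    p,R=tool(F,x,10,fl);S=[]
    for k in range(40):
        q,e=ik(p,R,rng.uniform(*LIM),w=.002)
        if e<.02:S.append(np.degrees(q))
    S=np.array(S);print(nm,fl,len(S))
    if len(S):
        S=S[np.argsort(S[:,4])];print(S[::max(1,len(S)//9)].round(0))
E
python3 ikstudy.py
```

```text
A 1 32
[[  10.   70.  -72.  119.  120.   74. -110.]
 [  12.   75.  -80.  119.  120.   81. -105.]
 [  12.   77.  -81.  119.  120.   83. -103.]
 [   6.   64.  -61.  119.  121.   64. -117.]
 [   4.   62.  -57.  119.  121.   61. -119.]
 [  -2.   57.  -45.  119.  124.   51. -128.]
 [  -9.   53.  -31.  120.  130.   43. -139.]
 [ -16.   51.  -20.  120.  137.   37. -149.]
 [ -41.   53.   22.  122.  187.   28.  149.]
 [ -54.   62.   48.  122.  217.   39.  111.]
 [ -62.   81.   78.  123.  232.   65.   83.]]
A -1 27
[[ 10.  71. -72. 119. 120.  74.  71.]
 [ 12.  77. -81. 119. 120.  83.  77.]
 [  3.  61. -55. 119. 122.  59.  60.]
 [ -8.  53. -34. 120. 129.  44.  44.]
 [-12.  52. -26. 120. 133.  40.  36.]
 [-15.  51. -22. 120. 136.  38.  33.]
 [-21.  50. -10. 120. 145.  33.  20.]
 [-35.  51.  12. 121. 172.  28. -13.]
 [-43.  54.  27. 122. 193.  29. -38.]]
B 1 17
[[  65.   72.  -81.  128.  118.   52.  -68.]
 [  65.   72.  -81.  128.  118.   52.  -68.]
 [  65.   72.  -81.  128.  118.   52.  -68.]
 [  65.   72.  -81.  128.  118.   52.  -68.]
 [  65.   72.  -81.  128.  118.   52.  -68.]
 [  65.   72. 
[... 177 characters left out ...]
1.  -63.  129.  131.   36.  -86.]
 [  60.   60.  -63.  129.  131.   36.  -87.]
 [  56.   56.  -54.  129.  142.   31.  -99.]
 [  55.   56.  -53.  129.  144.   30. -101.]
 [  53.   54.  -49.  129.  149.   28. -108.]
 [  53.   54.  -48.  129.  151.   28. -110.]
 [  50.   52.  -43.  129.  159.   26. -118.]
 [  41.   48.  -26.  130.  187.   26. -149.]]
B -1 18
[[ 60.  61. -64. 129. 130.  37.  95.]
 [ 59.  59. -60. 129. 134.  34.  90.]
 [ 58.  58. -59. 129. 136.  33.  88.]
 [ 55.  55. -52. 129. 145.  30.  77.]
 [ 51.  53. -45. 129. 156.  27.  65.]
 [ 46.  50. -35. 129. 173.  25.  46.]
 [ 40.  48. -26. 130. 187.  26.  30.]
 [ 34.  47. -15. 130. 203.  29.  13.]
 [ 19.  47.   8. 131. 223.  40. -10.]]
```

```bash
cat > plan.py <<'E'
from kin import *
from station import observe
def plan(p,R,n,roll=None,g=-0.2,show=True):
    """n rows from measured pose to (p,R); roll=+1/-1 forces sign of tool-z part for ~180 turns"""
    s=observe();p0=np.array(s["position"]);R0=Ro.from_euler('xyz',s["orientation"],degrees=True)
    rv=(R0.inv()*Ro.from_matrix(R)).as_rotvec();a=np.linalg.norm(rv)
    if roll and rv[2]*roll<0: rv=-rv/a*(2*np.pi-a);a=np.linalg.norm(rv)
    print("turn deg",np.degrees(rv).round(1),"per row",np.degrees(a)/n,"dist",(p-p0).round(4),"j",np.round(s["joint_pos"],0))
    for k in range(n):
        Rk=R0*Ro.from_rotvec(rv*k/n);v=Rk.inv().apply((p-p0)/n)/.075
        if show: print([g,*[round(float(x),3) for x in v],*[round(float(x),4) for x in rv/np.pi/n]])
E
python3 - <<'E'
from plan import *
plan(*tool(FA,-250,10.5,-1),30,roll=-1)
E
```

```text
turn deg [  -8.7   30.5 -192.6] per row 6.5057335021373595 dist [ 0.0179  0.2534 -0.1631] j [  2.  11. -16. 120.  49.  29. -65.]
[-0.2, -0.051, -0.118, 0.04, -0.0016, 0.0057, -0.0357]
[-0.2, -0.038, -0.123, 0.038, -0.0016, 0.0057, -0.0357]
[-0.2, -0.025, -0.127, 0.037, -0.0016, 0.0057, -0.0357]
[-0.2, -0.011, -0.129, 0.036, -0.0016, 0.0057, -0.0357]
[-0.2, 0.003, -0.129, 0.036, -0.0016, 0.0057, -0.0357]
[-0.2, 0.017, -0.128, 0.035, -0.0016, 0.0057, -0.0357]
[-0.2, 0.03, -0.126, 0.035, -0.0016, 0.0057, -0.0357]
[-0.2, 0.044, -0.122, 0.035, -0.0016, 0.0057, -0.0357]
[-0.2, 0.056, -0.117, 0.035, -0.0016, 0.0057, -0.0357]
[-0.2, 0.068, -0.11, 0.036, -0.0016, 0.0057, -0.0357]
[-0.2, 0.08, -0.102, 0.036, -0.0016, 0.0057, -0.0357]
[-0.2, 0.09, -0.092, 0.037, -0.0016, 0.0057, -0.0357]
[-0.2, 0.099, -0.082, 0.039, -0.0016, 0.0057, -0.0357]
[-0.2, 0.107, -0.071, 0.04, -0.0016, 0.0057, -0.0357]
[-0.2, 0.113, -0.058, 0.042, -0.0016, 0.0057, -0.0357]
[-0.2, 0.118, -0.046, 0.044, -0.0016, 0.0057, -0.0357]
[-0.2, 0.122, -0.032, 0.046, -0.0016, 0.0057, -0.0357]
[-0.2, 0.124, -0.019, 0.048, -0.0016, 0.0057, -0.0357]
[-0.2, 0.125, -0.005, 0.05, -0.0016, 0.0057, -0.0357]
[-0.2, 0.123, 0.009, 0.052, -0.0016, 0.0057, -0.0357]
[-0.2, 0.121, 0.022, 0.054, -0.0016, 0.0057, -0.0357]
[-0.2, 0.117, 0.035, 0.056, -0.0016, 0.0057, -0.0357]
[-0.2, 0.111, 0.047, 0.059, -0.0016, 0.0057, -0.0357]
[-0.2, 0.104, 0.059, 0.061, -0.0016, 0.0057, -0.0357]
[-0.2, 0.096, 0.07, 0.063, -0.0016, 0.0057, -0.0357]
[-0.2, 0.086, 0.08, 0.065, -0.0016, 0.0057, -0.0357]
[-0.2, 0.075, 0.089, 0.067, -0.0016, 0.0057, -0.0357]
[-0.2, 0.064, 0.096, 0.069, -0.0016, 0.0057, -0.0357]
[-0.2, 0.051, 0.102, 0.07, -0.0016, 0.0057, -0.0357]
[-0.2, 0.038, 0.107, 0.071, -0.0016, 0.0057, -0.0357]
```

>>> {"fn": "step_arm", "kwargs": {
  "rows": [
    [-0.2,-0.05,-0.12,0.04,-0.0016,0.0057,-0.0357],
    [-0.2,-0.04,-0.12,0.04,-0.0016,0.0057,-0.0357],
    [-0.2,-0.02,-0.13,0.04,-0.0016,0.0057,-0.0357],
    [-0.2,-0.01,-0.13,0.04,-0.0016,0.0057,-0.0357],
    [-0.2,0,-0.13,0.04,-0.0016,0.0057,-0.0357]
  ]
}}

```text
time: 2.6
position: [0.54, -0.0095, 0.3717]
orientation: [151.7, -28.6, 27.5]
contact_force: [0.6, -0.0, 0.5]
opening: 0.602
```

>>> {"fn": "step_arm", "kwargs": {
  "rows": [
    [-0.2,0.02,-0.13,0.03,-0.0016,0.0057,-0.0357],
    [-0.2,0.03,-0.13,0.03,-0.0016,0.0057,-0.0357],
    [-0.2,0.04,-0.12,0.03,-0.0016,0.0057,-0.0357],
    [-0.2,0.06,-0.12,0.03,-0.0016,0.0057,-0.0357],
    [-0.2,0.07,-0.11,0.04,-0.0016,0.0057,-0.0357]
  ]
}}

```text
time: 3.02
position: [0.5423, 0.0335, 0.3453]
orientation: [138.5, -14.0, 58.9]
contact_force: [1.1, -0.1, 0.2]
opening: 0.598
```

```bash
python3 log.py
```

```text
[-10.7, 17.2, -18.3, 133.0, 98.3, 33.3, -62.0]
```

>>> {"fn": "step_arm", "kwargs": {
  "rows": [
    [-0.2,0.08,-0.1,0.04,-0.0016,0.0057,-0.0357],
    [-0.2,0.09,-0.09,0.04,-0.0016,0.0057,-0.0357],
    [-0.2,0.1,-0.08,0.04,-0.0016,0.0057,-0.0357],
    [-0.2,0.11,-0.07,0.04,-0.0016,0.0057,-0.0357],
    [-0.2,0.11,-0.06,0.04,-0.0016,0.0057,-0.0357]
  ]
}}

```text
time: 3.43
position: [0.5459, 0.0755, 0.318]
orientation: [134.8, 4.7, 85.7]
contact_force: [-0.3, 0.5, 0.4]
opening: 0.604
```

>>> {"fn": "step_arm", "kwargs": {
  "rows": [
    [-0.2,0.12,-0.05,0.04,-0.0016,0.0057,-0.0357],
    [-0.2,0.12,-0.03,0.05,-0.0016,0.0057,-0.0357],
    [-0.2,0.12,-0.02,0.05,-0.0016,0.0057,-0.0357],
    [-0.2,0.12,0,0.05,-0.0016,0.0057,-0.0357],
    [-0.2,0.12,0.01,0.05,-0.0016,0.0057,-0.0357]
  ]
}}

```text
time: 3.85
position: [0.5493, 0.1169, 0.2912]
orientation: [140.2, 23.0, 113.5]
contact_force: [0.6, -0.0, -0.1]
opening: 0.6
```

```bash
python3 log.py
python3 - <<'E'
from plan import *
plan(*tool(FA,-220,10.5,-1),10,roll=-1)
E
```

```text
[-17.1, 25.3, -17.7, 138.3, 126.1, 37.5, -29.7]
turn deg [ -2.9   9.9 -64. ] per row 6.480315676079394 dist [ 0.0234  0.0881 -0.0774] j [-17.  25. -18. 138. 126.  38. -30.]
[-0.2, 0.128, 0.021, 0.093, -0.0016, 0.0055, -0.0355]
[-0.2, 0.123, 0.035, 0.095, -0.0016, 0.0055, -0.0355]
[-0.2, 0.117, 0.048, 0.097, -0.0016, 0.0055, -0.0355]
[-0.2, 0.109, 0.06, 0.099, -0.0016, 0.0055, -0.0355]
[-0.2, 0.1, 0.071, 0.102, -0.0016, 0.0055, -0.0355]
[-0.2, 0.09, 0.081, 0.104, -0.0016, 0.0055, -0.0355]
[-0.2, 0.079, 0.09, 0.106, -0.0016, 0.0055, -0.0355]
[-0.2, 0.066, 0.098, 0.107, -0.0016, 0.0055, -0.0355]
[-0.2, 0.053, 0.104, 0.109, -0.0016, 0.0055, -0.0355]
[-0.2, 0.039, 0.108, 0.11, -0.0016, 0.0055, -0.0355]
```

>>> {"fn": "step_arm", "kwargs": {
  "rows": [
    [-0.2,0.13,0.02,0.09,-0.0016,0.0055,-0.0355],
    [-0.2,0.12,0.04,0.1,-0.0016,0.0055,-0.0355],
    [-0.2,0.12,0.05,0.1,-0.0016,0.0055,-0.0355],
    [-0.2,0.11,0.06,0.1,-0.0016,0.0055,-0.0355],
    [-0.2,0.1,0.07,0.1,-0.0016,0.0055,-0.0355]
  ]
}}

```text
time: 4.27
position: [0.5617, 0.1613, 0.2525]
orientation: [156.1, 36.1, 147.8]
contact_force: [-0.5, -0.6, -0.6]
opening: 0.599
```

>>> {"fn": "step_arm", "kwargs": {
  "rows": [
    [-0.2,0.09,0.08,0.1,-0.0016,0.0055,-0.0355],
    [-0.2,0.08,0.09,0.11,-0.0016,0.0055,-0.0355],
    [-0.2,0.07,0.1,0.11,-0.0016,0.0055,-0.0355],
    [-0.2,0.05,0.1,0.11,-0.0016,0.0055,-0.0355],
    [-0.2,0.04,0.11,0.11,-0.0016,0.0055,-0.0355]
  ]
}}

```text
time: 4.68
position: [0.5738, 0.2054, 0.2137]
orientation: [179.9, 38.0, -171.4]
contact_force: [0.3, 0.0, -1.1]
opening: 0.598
```

>>> {"fn": "step_arm", "kwargs": {
  "rows": [
    [-0.2,0,0,0,0,0,0],
    [-0.2,0,0,0,0,0,0],
    [-0.2,0,0,0,0,0,0],
    [-0.2,0,0,0,0,0,0],
    [-0.2,0,0,0,0,0,0]
  ]
}}

```text
time: 5.1
position: [0.5738, 0.2045, 0.2147]
orientation: [179.6, 38.1, -171.9]
contact_force: [1.2, 0.5, -0.1]
opening: 0.599
```

```bash
python3 log.py
python3 - <<'E'
from plan import *
from station import *
plan(*tool(FA,-220,10.5,-1),1)
m=camera_model("wrist");p,d=get_image("wrist");cv2.imwrite("pics/wrist0.png",p);np.savez("pics/wrist_cam.npz",**m);np.save("pics/wrist0.npy",d)
K,R,t=cam("wrist");print("cam pos",(-R.T@t).round(3))
W=world("wrist",d);L=(W-FA[:3,3])@FA[:3,:3]*1e3;np.save("pics/wL.npy",L)
k=(d>0)&(abs(L[...,1])<80)&(L[...,2]>-10)&(L[...,2]<35)&(L[...,0]<20)&(L[...,0]>-140)
print(k.sum())
l=L[k]
for lo in range(-140,20,10):
    z=l[(l[:,0]>=lo)&(l[:,0]<lo+10)]
    if len(z)>20: print(lo,len(z),"z",np.percentile(z[:,2],[5,50,95]).round(1),"y",np.percentile(z[:,1],[1,99]).round(1))
E
```

```text
[-29.1, 34.5, -3.7, 130.8, 141.8, 26.4, 17.1]
turn deg [-0.   0.1 -0.5] per row 0.5238325690293308 dist [-0.0011  0.0004 -0.0009] j [-29.  35.  -4. 131. 142.  26.  17.]
[-0.2, 0.018, 0.008, 0.001, -0.0002, 0.0007, -0.0028]
cam pos [0.498 0.108 0.326]
6469
-130 3098 z [ 6.7 12.2 17.6] y [-58.6  63. ]
-120 1938 z [-6.2  1.9  6. ] y [-59.2  58.7]
-110 139 z [-9.  -2.6 15.6] y [-59.4  55.2]
-100 125 z [-9.9 -4.5 13.6] y [-59.4  55.5]
-90 88 z [-8.1 -3.4 15.1] y [-59.5  49.5]
-80 83 z [-7.8 -3.1 15.6] y [-59.5  48.6]
-70 69 z [-7.9 -3.5 15.4] y [-59.5  49.2]
-60 61 z [-8.  -3.9 15.1] y [-59.5  49.3]
-50 54 z [-7.9 -4.  15.5] y [-59.5  48.4]
-40 48 z [-8.1 -2.9 15.9] y [-59.6  49.3]
-30 50 z [-9.2 -4.8 15.2] y [-59.6  51.1]
-20 42 z [-8.4 -2.8 15.7] y [-59.6  49.1]
-10 433 z [-8.2 22.3 24.6] y [-59.6  60.3]
0 241 z [-8.3 22.4 25. ] y [-59.6  63.3]
```

View pics/wrist0.png

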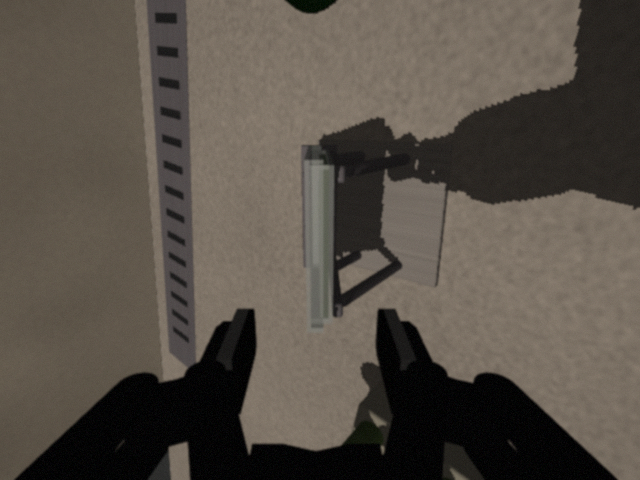

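>>> {"fn": "step_arm", "kwargs": {
  "rows": [
    [-0.2,0.01,0,0.18,0,0.0007,-0.0028],
    [-0.2,0.01,0.01,0.18,0,0,0],
    [-0.2,0,0,0.18,0,0,0],
    [-0.2,0,0,0.18,0,0,0],
    [-0.2,0,0,0.18,0,0,0]
  ]
}}

```text
time: 5.57
position: [0.6141, 0.2118, 0.16]
orientation: [-180.0, 38.0, -171.3]
contact_force: [0.6, 0.6, 0.5]
opening: 0.603
```

Run:
```python
from plan import *
plan(*tool(FA,-84,10.5,-1),5)
```

```text
turn deg [-0.  0.  0.] per row 0.007541724626671997 dist [ 0.0413  0.0058 -0.0533] j [-26.  43.  -6. 126. 146.  30.  16.]
[-0.2, -0.0, -0.001, 0.181, -0.0, 0.0, 0.0]
[-0.2, -0.0, -0.001, 0.181, -0.0, 0.0, 0.0]
[-0.2, -0.0, -0.001, 0.181, -0.0, 0.0, 0.0]
[-0.2, -0.0, -0.001, 0.181, -0.0, 0.0, 0.0]
[-0.2, -0.0, -0.001, 0.181, -0.0, 0.0, 0.0]
```

>>> {"fn": "step_arm", "kwargs": {
  "rows": [
    [-0.2,0,0,0.18,0,0,0],
    [-0.2,0,0,0.18,0,0,0],
    [-0.2,0,0,0.18,0,0,0],
    [-0.2,0,0,0.18,0,0,0],
    [-0.2,0,0,0.18,0,0,0]
  ]
}}

```text
time: 5.98
position: [0.6554, 0.2182, 0.1065]
orientation: [-179.9, 38.0, -171.2]
contact_force: [-0.2, -0.1, -0.0]
opening: 0.6
```

>>> {"fn": "step_arm", "kwargs": {
  "rows": [
    [-0.2,0,0,0,0,0,0],
    [0.2,0,0,0,0,0,0],
    [0.35,0,0,0,0,0,0],
    [0.45,0,0,0,0,0,0],
    [0.5,0,0,0,0,0,0]
  ],
  "force": 20
}}

```text
time: 6.4
position: [0.6546, 0.2185, 0.1078]
orientation: [-179.9, 38.0, -171.2]
contact_force: [-0.2, -0.3, 0.5]
opening: 0.245
```

Run:
```python
from plan import *
plan(*tool(FA,-84,10.5,-1),1)
from station import *
m=camera_model("wrist");p,d=get_image("wrist");cv2.imwrite("pics/wrist1.png",p[100:400,160:560])
```

```text
turn deg [0.  0.  0.1] per row 0.114752389271135 dist [ 0.0008 -0.0009 -0.0011] j [-24.  50.  -7. 121. 148.  31.  16.]
[-0.2, 0.002, -0.014, 0.018, 0.0001, 0.0001, 0.0006]
```

View pics/wrist1.png

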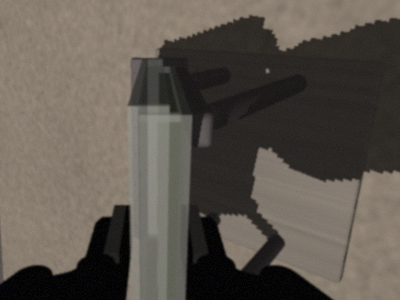

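The wrist crop shows the fingers at (115,240) and (200,240) straddling the dish edge at (160,200), almost touching on both sides. I'm closing now.

>>> {"fn": "step_arm", "kwargs": {
  "rows": [
    [0.6,0,0,0,0,0,0],
    [0.7,0,0,0,0,0,0],
    [1,0,0,0,0,0,0],
    [1,0,0,0,0,0,0],
    [1,0,0,0,0,0,0]
  ],
  "force": 20
}}

```text
time: 6.87
position: [0.6543, 0.2185, 0.1074]
orientation: [-179.9, 38.0, -171.1]
contact_force: [-4.8, -1.3, 5.8]
opening: 0.218
```

>>> {"fn": "step_arm", "kwargs": {
  "rows": [
    [1,0,0,0,0,0,0],
    [1,0,0,0,0,0,0],
    [1,0,0,0,0,0,0],
    [1,0,0,0,0,0,0],
    [1,0,0,0,0,0,0]
  ],
  "force": 50
}}

```text
time: 7.28
position: [0.6542, 0.2185, 0.1074]
orientation: [-179.9, 38.0, -171.2]
contact_force: [-5.4, -0.5, 6.8]
opening: 0.213
```

Run:
```python
from plan import *
plan(*tool(FA,-84,10.5,-1),1)
s=observe();print(s["contact_force"],s["wrist_torque"])
```

```text
turn deg [ 0.  -0.   0.1] per row 0.1257456877160428 dist [ 0.0013 -0.0008 -0.0007] j [-24.  50.  -7. 121. 148.  31.  16.]
[-0.2, -0.006, -0.014, 0.017, 0.0001, -0.0002, 0.0007]
[-5.38725136 -0.52654082  6.76025327] [-0.11474157  0.68955747 -0.01810226]
```

>>> {"fn": "step_arm", "kwargs": {
  "rows": [
    [1,0,0,-0.03,0,0,0],
    [1,-0.06,0,-0.02,0,0,0],
    [1,-0.1,0,-0.06,0,0,0],
    [1,-0.12,0,-0.12,0,0,0],
    [1,-0.12,0,-0.2,0,0,0]
  ],
  "force": 60
}}

```text
time: 7.7
position: [0.6588, 0.2186, 0.1503]
orientation: [-179.9, 37.9, -171.2]
contact_force: [0.1, 0.2, -2.3]
opening: 0.216
```

>>> {"fn": "step_arm", "kwargs": {
  "rows": [
    [1,-0.12,0,-0.3,0,0,0],
    [1,-0.12,0,-0.35,0,0,0],
    [1,-0.12,0,-0.35,0,0,0],
    [1,-0.12,0,-0.35,0,0,0],
    [1,-0.06,0,-0.2,0,0,0]
  ]
}}

```text
time: 8.12
position: [0.6194, 0.2132, 0.2705]
orientation: [179.9, 38.1, -171.3]
contact_force: [0.4, -0.1, -1.2]
opening: 0.214
```

Run:
```python
from plan import *
from station import *
plan(*tool(FB,-250,45,1),30,roll=1,g=1)
s=observe();print(s["contact_force"],s["wrist_torque"],s["position"],s["opening"])
p,d=get_image("side");cv2.imwrite("pics/side1.png",p[100:400,150:550])
```

```text
turn deg [  0.2   1.2 179. ] per row 5.965740903111896 dist [-0.1047 -0.4057 -0.0118] j [-36.  31.  10. 121. 137.  10.  25.]
[1, 0.061, -0.171, -0.041, 0.0, 0.0002, 0.0331]
[1, 0.043, -0.177, -0.041, 0.0, 0.0002, 0.0331]
[1, 0.024, -0.18, -0.041, 0.0, 0.0002, 0.0331]
[1, 0.006, -0.182, -0.041, 0.0, 0.0002, 0.0331]
[1, -0.013, -0.181, -0.041, 0.0, 0.0002, 0.0331]
[1, -0.032, -0.179, -0.041, 0.0, 0.0002, 0.0331]
[1, -0.05, -0.175, -0.041, 0.0, 0.0002, 0.0331]
[1, -0.068, -0.168, -0.041, 0.0, 0.0002, 0.0331]
[1, -0.085, -0.16, -0.041, 0.0, 0.0002, 0.0331]
[1, -0.102, -0.151, -0.041, 0.0, 0.0002, 0.0331]
[1, -0.117, -0.139, -0.041, 0.0, 0.0002, 0.0331]
[1, -0.13, -0.126, -0.041, 0.0, 0.0002, 0.0331]
[1, -0.143, -0.112, -0.041, 0.0, 0.0002, 0.0331]
[1, -0.154, -0.097, -0.042, 0.0, 0.0002, 0.0331]
[1, -0.163, -0.08, -0.042, 0.0, 0.0002, 0.0331]
[1, -0.17, -0.063, -0.042, 0.0, 0.0002, 0.0331]
[1, -0.176, -0.045, -0.042, 0.0, 0.0002, 0.0331]
[1, -0.18, -0.026, -0.042, 0.0, 0.0002, 0.0331]
[1, -0.181, -0.007, -0.042, 0.0, 0.0002, 0.0331]
[1, -0.181, 0.011, -0.042, 0.0, 0.0002, 0.0331]
[1, -0.179, 0.03, -0.042, 0.0, 0.0002, 0.0331]
[1, -0.175, 0.049, -0.043, 0.0, 0.0002, 0.0331]
[1, -0.169, 0.066, -0.043, 0.0, 0.0002, 0.0331]
[1, -0.161, 0.084, -0.043, 0.0, 0.0002, 0.0331]
[1, -0.151, 0.1, -0.043, 0.0, 0.0002, 0.0331]
[1, -0.14, 0.115, -0.043, 0.0, 0.0002, 0.0331]
[1, -0.127, 0.129, -0.043, 0.0, 0.0002, 0.0331]
[1, -0.113, 0.142, -0.043, 0.0, 0.0002, 0.0331]
[1, -0.098, 0.152, -0.043, 0.0, 0.0002, 0.0331]
[1, -0.081, 0.162, -0.043, 0.0, 0.0002, 0.0331]
[ 0.41734766 -0.10325509 -1.17981637] [-0.13014924  0.8893124   0.01672439] [0.61939941 0.21320222 0.27054536] 0.21435938268041269
```

View pics/side1.png

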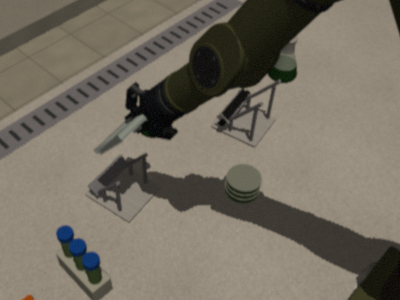

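The side crop shows the closed dish held in line with the fingers at (122,135), clear of rest_a at (120,180). I'm starting the roll and transfer.

>>> {"fn": "step_arm", "kwargs": {
  "rows": [
    [1,0.06,-0.17,-0.04,0,0.0002,0.0331],
    [1,0.04,-0.18,-0.04,0,0.0002,0.0331],
    [1,0.02,-0.18,-0.04,0,0.0002,0.0331],
    [1,0.01,-0.18,-0.04,0,0.0002,0.0331],
    [1,-0.01,-0.18,-0.04,0,0.0002,0.0331]
  ]
}}

```text
time: 8.58
position: [0.6021, 0.145, 0.2648]
orientation: [158.8, 32.0, 152.6]
contact_force: [0.5, 0.2, -1.3]
opening: 0.213
```

>>> {"fn": "step_arm", "kwargs": {
  "rows": [
    [1,-0.03,-0.18,-0.04,0,0.0002,0.0331],
    [1,-0.05,-0.175,-0.04,0,0.0002,0.0331],
    [1,-0.07,-0.17,-0.04,0,0.0002,0.0331],
    [1,-0.085,-0.16,-0.04,0,0.0002,0.0331],
    [1,-0.1,-0.15,-0.04,0,0.0002,0.0331]
  ]
}}

```text
time: 9.0
position: [0.5849, 0.077, 0.2626]
orientation: [146.2, 17.8, 123.5]
contact_force: [1.2, 0.2, -1.6]
opening: 0.216
```

```bash
python3 log.py;python3 - <<'E'
from plan import *
plan(*tool(FB,-250,45,1),20,roll=1,g=1)
s=observe();print(s["contact_force"],s["wrist_torque"],s["position"],s["opening"])
E
```

```text
[2.5, 28.3, -23.7, 130.6, 135.6, 21.1, -18.4]
turn deg [  0.    0.9 119.1] per row 5.955882869095367 dist [-0.0702 -0.2694 -0.0039] j [  3.  28. -24. 131. 136.  21. -18.]
[1, -0.117, -0.137, -0.043, 0.0, 0.0003, 0.0331]
[1, -0.131, -0.124, -0.043, 0.0, 0.0003, 0.0331]
[1, -0.143, -0.11, -0.044, 0.0, 0.0003, 0.0331]
[1, -0.154, -0.095, -0.044, 0.0, 0.0003, 0.0331]
[1, -0.163, -0.078, -0.044, 0.0, 0.0003, 0.0331]
[1, -0.17, -0.061, -0.044, 0.0, 0.0003, 0.0331]
[1, -0.175, -0.043, -0.044, 0.0, 0.0003, 0.0331]
[1, -0.179, -0.025, -0.044, 0.0, 0.0003, 0.0331]
[1, -0.18, -0.006, -0.044, 0.0, 0.0003, 0.0331]
[1, -0.18, 0.013, -0.044, 0.0, 0.0003, 0.0331]
[1, -0.177, 0.031, -0.045, 0.0, 0.0003, 0.0331]
[1, -0.173, 0.05, -0.045, 0.0, 0.0003, 0.0331]
[1, -0.167, 0.067, -0.045, 0.0, 0.0003, 0.0331]
[1, -0.159, 0.084, -0.045, 0.0, 0.0003, 0.0331]
[1, -0.15, 0.1, -0.045, 0.0, 0.0003, 0.0331]
[1, -0.138, 0.115, -0.045, 0.0, 0.0003, 0.0331]
[1, -0.126, 0.129, -0.045, 0.0, 0.0003, 0.0331]
[1, -0.111, 0.141, -0.045, 0.0, 0.0003, 0.0331]
[1, -0.096, 0.152, -0.046, 0.0, 0.0003, 0.0331]
[1, -0.08, 0.161, -0.046, 0.0, 0.0003, 0.0331]
[ 1.16485381  0.24822428 -1.61691554] [-0.14401908  0.9550195  -0.01215348] [0.58489256 0.07697241 0.26257386] 0.21619030878871176
```

>>> {"fn": "step_arm", "kwargs": {
  "rows": [
    [1,-0.12,-0.135,-0.04,0,0.0003,0.0331],
    [1,-0.13,-0.125,-0.04,0,0.0003,0.0331],
    [1,-0.145,-0.11,-0.045,0,0.0003,0.0331],
    [1,-0.155,-0.095,-0.045,0,0.0003,0.0331],
    [1,-0.165,-0.08,-0.045,0,0.0003,0.0331]
  ]
}}

```text
time: 9.42
position: [0.568, 0.0089, 0.2618]
orientation: [142.4, -0.1, 99.3]
contact_force: [0.6, -0.2, -2.4]
opening: 0.214
```

>>> {"fn": "step_arm", "kwargs": {
  "rows": [
    [1,-0.17,-0.06,-0.045,0,0.0003,0.0331],
    [1,-0.175,-0.045,-0.045,0,0.0003,0.0331],
    [1,-0.18,-0.025,-0.045,0,0.0003,0.0331],
    [1,-0.18,-0.005,-0.045,0,0.0003,0.0331],
    [1,-0.18,0.015,-0.045,0,0.0003,0.0331]
  ]
}}

```text
time: 9.83
position: [0.5506, -0.0589, 0.2613]
orientation: [146.3, -18.0, 75.0]
contact_force: [0.2, 0.1, -2.7]
opening: 0.215
```

```bash
python3 log.py;python3 - <<'E'
from plan import *
plan(*tool(FB,-250,45,1),10,roll=1,g=1)
s=observe();print(s["contact_force"],s["wrist_torque"],s["position"],s["opening"])
E
```

```text
[39.2, 31.8, -48.0, 133.7, 134.9, 21.0, -58.4]
turn deg [-0.   0.4 59.5] per row 5.949600239119752 dist [-0.0359 -0.1335 -0.0026] j [ 39.  32. -48. 134. 135.  21. -58.]
[1, -0.176, 0.03, -0.045, -0.0, 0.0002, 0.0331]
[1, -0.172, 0.048, -0.045, -0.0, 0.0002, 0.0331]
[1, -0.167, 0.065, -0.045, -0.0, 0.0002, 0.0331]
[1, -0.159, 0.082, -0.045, -0.0, 0.0002, 0.0331]
[1, -0.149, 0.098, -0.045, -0.0, 0.0002, 0.0331]
[1, -0.138, 0.113, -0.045, -0.0, 0.0002, 0.0331]
[1, -0.126, 0.127, -0.045, -0.0, 0.0002, 0.0331]
[1, -0.112, 0.139, -0.045, -0.0, 0.0002, 0.0331]
[1, -0.097, 0.15, -0.045, -0.0, 0.0002, 0.0331]
[1, -0.081, 0.159, -0.045, -0.0, 0.0002, 0.0331]
[ 0.16497992  0.07588516 -2.69135445] [-1.47630680e-01  9.54852694e-01 -1.74698297e-04] [ 0.55061166 -0.05894612  0.26130361] 0.2145844481986807
```

>>> {"fn": "step_arm", "kwargs": {
  "rows": [
    [1,-0.175,0.03,-0.045,0,0.0002,0.0331],
    [1,-0.17,0.05,-0.045,0,0.0002,0.0331],
    [1,-0.165,0.065,-0.045,0,0.0002,0.0331],
    [1,-0.16,0.08,-0.045,0,0.0002,0.0331],
    [1,-0.15,0.1,-0.045,0,0.0002,0.0331]
  ]
}}

```text
time: 10.25
position: [0.533, -0.1258, 0.2604]
orientation: [158.9, -32.1, 45.9]
contact_force: [0.5, 0.8, -2.3]
opening: 0.212
```

>>> {"fn": "step_arm", "kwargs": {
  "rows": [
    [1,-0.14,0.11,-0.045,0,0.0002,0.0331],
    [1,-0.125,0.125,-0.045,0,0.0002,0.0331],
    [1,-0.11,0.14,-0.045,0,0.0002,0.0331],
    [1,-0.1,0.15,-0.045,0,0.0002,0.0331],
    [1,-0.08,0.16,-0.045,0,0.0002,0.0331]
  ]
}}

```text
time: 10.67
position: [0.515, -0.1927, 0.2589]
orientation: [-179.9, -38.0, 9.9]
contact_force: [-0.4, 0.6, -2.0]
opening: 0.21
```

>>> {"fn": "step_arm", "kwargs": {
  "rows": [
    [1,0,0,0,0,0,0],
    [1,0,0,0,0,0,0],
    [1,0,0,0,0,0,0],
    [1,0,0,0,0,0,0],
    [1,0,0,0,0,0,0]
  ]
}}

```text
time: 11.08
position: [0.5157, -0.1898, 0.2597]
orientation: [179.8, -38.0, 10.6]
contact_force: [0.1, -0.2, -2.1]
opening: 0.215
```

```bash
python3 log.py;python3 - <<'E'
from plan import *
from station import *
plan(*tool(FB,-250,45,1),1,roll=1,g=1)
s=observe();print(s["contact_force"],s["wrist_torque"],s["position"],s["opening"])
a,d=get_image("side");np.save("pics/side2.npy",d);a2,d2=get_image("top");np.save("pics/top2.npy",d2)
m=camera_model("wrist");w,dw=get_image("wrist");np.savez("pics/wrist_cam.npz",**m);np.save("pics/wrist2.npy",dw)
c=np.zeros((480,800,3),np.uint8);c[:240,:400]=a[130:370,250:650] if 0 else cv2.resize(a[150:270,330:530],(400,240));c[240:,:400]=cv2.resize(a2[160:280,350:550],(400,240));c[:300,400:]=cv2.resize(w,(400,300));cv2.imwrite("pics/pre.png",c)
E
```

```text
[65.4, 36.9, -57.9, 129.9, 121.6, 12.7, -85.2]
turn deg [-0.1 -0.   0.4] per row 0.4498665490699239 dist [-0.001  -0.0027 -0.001 ] j [ 65.  37. -58. 130. 122.  13. -85.]
[1, -0.024, 0.033, -0.002, -0.0006, -0.0, 0.0024]
[ 0.11352318 -0.18216146 -2.12526794] [-0.13829255  0.90475944 -0.03738635] [ 0.51568088 -0.18976189  0.25966598] 0.2147293383320779
```

View pics/pre.png

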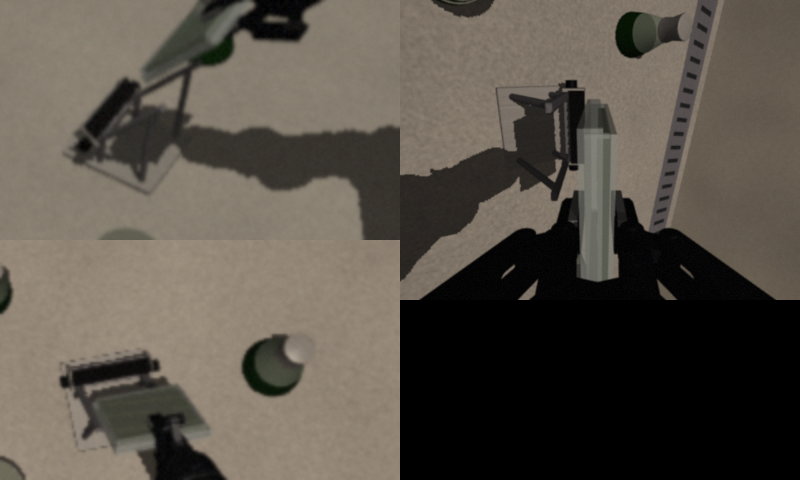

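The `pre.png` composite shows the dish lid-down and closed, above rest_b. In the side pane it is at (200,40), with the ledge at (110,115). In the top pane it is at (155,415), with the ledge at (110,370). Next I check the in-hand pose by depth, using the same cameras that measured rest_b.

```bash
cat > inhand.py <<'E'
from kin import *
from fit2 import sdf,B
from station import observe
s=observe();p0=np.array(s["position"]);R0=Ro.from_euler('xyz',s["orientation"],degrees=True).as_matrix()
lo,hi=np.array([-9.5,-62,-38.7]),np.array([9.5,62,85.3])
for n in("top","side"):
    W=world(n,np.load(f"pics/{n}2.npy")).reshape(-1,3);L=(W-p0)@R0*1e3
    k=(sdf(L,lo,hi)<9)&(L[:,2]>8);L=L[k];L=L[~((abs(L[:,1])<22)&(L[:,2]<25))]
    def f(v):
        M=(L-v[:3]-[0,0,23.3])@Ro.from_rotvec(np.radians([v[3],v[4],v[5]])).as_matrix()+[0,0,23.3];return np.r_[sdf(M,lo,hi),.02*v]
    r=least_squares(f,np.zeros(6),loss="soft_l1",f_scale=1.);print(n,len(L),r.x.round(2),np.median(abs(r.fun)).round(2))
E
python3 inhand.py | grep -E "^(top|side)"
```

```text
top 620 [-1.1   4.66 -1.99  0.52 -0.06  0.15] 0.99
side 410 [ 1.51  2.69 -1.24  0.43  0.06 -0.25] 0.58
```

```bash
sed -i 's/return np.r_\[sdf(M,lo,hi),/return np.r_[np.minimum(sdf(M,lo,np.array([2.5,62,85.3])),sdf(M,np.array([-6.5,-58,-34.7]),np.array([9.5,58,81.3]))),/' inhand.py
python3 inhand.py | grep -E "^(top|side)"
```

```text
top 620 [-1.05  3.66  2.15  0.38 -0.1   0.11] 0.88
side 410 [ 1.68  1.84  0.52  0.24 -0.04  0.07] 0.48
```

Run:
```python
from plan import *
plan(*tool(FB,-190,13,1,1.2),10,g=1)
```

```text
turn deg [-0.1  0.   0.4] per row 0.03852950324466699 dist [ 0.0104  0.001  -0.0679] j [ 65.  37. -58. 130. 122.  13. -85.]
[1, -0.045, 0.001, 0.08, -0.0, 0.0, 0.0002]
[1, -0.045, 0.001, 0.08, -0.0, 0.0, 0.0002]
[1, -0.045, 0.001, 0.08, -0.0, 0.0, 0.0002]
[1, -0.045, 0.001, 0.08, -0.0, 0.0, 0.0002]
[1, -0.045, 0.001, 0.08, -0.0, 0.0, 0.0002]
[1, -0.045, 0.001, 0.08, -0.0, 0.0, 0.0002]
[1, -0.045, 0.001, 0.08, -0.0, 0.0, 0.0002]
[1, -0.045, 0.001, 0.08, -0.0, 0.0, 0.0002]
[1, -0.045, 0.001, 0.08, -0.0, 0.0, 0.0002]
[1, -0.045, 0.001, 0.08, -0.0, 0.0, 0.0002]
```

>>> {"fn": "step_arm", "kwargs": {
  "rows": [
    [1,-0.045,0.001,0.08,0,0,0.0002],
    [1,-0.045,0.001,0.08,0,0,0.0002],
    [1,-0.045,0.001,0.08,0,0,0.0002],
    [1,-0.045,0.001,0.08,0,0,0.0002],
    [1,-0.045,0.001,0.08,0,0,0.0002]
  ]
}}

```text
time: 11.65
position: [0.5208, -0.1903, 0.2253]
orientation: [179.9, -38.0, 10.2]
contact_force: [-0.1, 0.1, -2.5]
opening: 0.211
```

>>> {"fn": "step_arm", "kwargs": {
  "rows": [
    [1,-0.045,0.001,0.08,0,0,0.0002],
    [1,-0.045,0.001,0.08,0,0,0.0002],
    [1,-0.045,0.001,0.08,0,0,0.0002],
    [1,-0.045,0.001,0.08,0,0,0.0002],
    [1,-0.045,0.001,0.08,0,0,0.0002]
  ]
}}

```text
time: 12.07
position: [0.5259, -0.1899, 0.1908]
orientation: [-179.9, -38.0, 10.0]
contact_force: [0.4, -0.1, -2.6]
opening: 0.215
```

>>> {"fn": "step_arm", "kwargs": {
  "rows": [
    [1,0,0,0.1,0,0,0],
    [1,0,0,0.15,0,0,0],
    [1,0,0,0.15,0,0,0],
    [1,0,0,0.15,0,0,0],
    [1,0,0,0.1,0,0,0]
  ]
}}

```text
time: 12.48
position: [0.5562, -0.1844, 0.1519]
orientation: [-179.9, -38.0, 9.9]
contact_force: [0.2, 0.7, -2.7]
opening: 0.214
```

>>> {"fn": "step_arm", "kwargs": {
  "rows": [
    [1,0,0,0,0,0,0],
    [1,0,0,0,0,0,0],
    [1,0,0,0,0,0,0],
    [1,0,0,0,0,0,0],
    [1,0,0,0,0,0,0]
  ]
}}

```text
time: 12.9
position: [0.5552, -0.1848, 0.1535]
orientation: [-180.0, -38.0, 10.0]
contact_force: [-0.4, 0.3, -1.7]
opening: 0.212
```

```bash
cat > st.py <<'E'
from kin import *
from station import observe
s=observe();R=FB[:3,:3]
print("t",s["time"],"TCP in B mm",(R.T@(np.array(s["position"])-FB[:3,3])*1e3).round(2),"F in B",(R.T@np.array(s["contact_force"])).round(2),"T in B",(R.T@np.array(s["wrist_torque"])).round(3),"open",round(s["opening"],3))
T=tool(FB,0,0,1)[1];print("rot err to B deg",np.degrees(Ro.from_matrix(T.T@Ro.from_euler('xyz',s["orientation"],degrees=True).as_matrix()).as_rotvec()).round(2),"j",np.round(s["joint_pos"],0))
E
python3 st.py
```

```text
t 12.9 TCP in B mm [-141.7     0.49   12.72] F in B [ 1.09  0.35 -1.34] T in B [0.013 0.9   0.032] open 0.212
rot err to B deg [-0.    0.01  0.04] j [ 61.  56. -62. 130. 132.  32. -90.]
```

>>> {"fn": "step_arm", "kwargs": {
  "rows": [
    [1,-0.008,0,0,0,0,0],
    [1,-0.008,0,0,0,0,0],
    [1,-0.008,0,0,0,0,0],
    [1,-0.006,0,0,0,0,0],
    [1,0,0,0,0,0,0]
  ]
}}

```text
time: 13.32
position: [0.5534, -0.185, 0.1516]
orientation: [-179.9, -38.0, 10.0]
contact_force: [1.1, -0.9, -1.6]
opening: 0.21
```

```bash
python3 st.py
```

```text
t 13.3167 TCP in B mm [-141.28    0.61   10.16] F in B [ 1.85 -1.11 -0.3 ] T in B [0.012 1.007 0.019] open 0.21
rot err to B deg [ 0.03 -0.01  0.07] j [ 61.  56. -62. 131. 132.  32. -90.]
```

>>> {"fn": "step_arm", "kwargs": {
  "rows": [
    [1,-0.004,0,0,0,0,0],
    [1,-0.004,0,0,0,0,0],
    [1,0,0,0,0,0,0],
    [1,0,0,0,0,0,0],
    [1,0,0,0,0,0,0]
  ]
}}

```text
time: 13.73
position: [0.5533, -0.185, 0.1515]
orientation: [-179.9, -38.0, 10.0]
contact_force: [0.2, 0.5, -1.2]
opening: 0.215
```

```bash
python3 st.py
```

```text
t 13.7333 TCP in B mm [-141.23    0.66   10.01] F in B [ 1.1   0.49 -0.53] T in B [-0.027  0.755 -0.028] open 0.215
rot err to B deg [0.03 0.02 0.05] j [ 61.  56. -62. 131. 132.  33. -90.]
```

>>> {"fn": "step_arm", "kwargs": {
  "rows": [
    [1,-0.005,0,0,0,0,0],
    [1,-0.005,0,0,0,0,0],
    [1,0,0,0,0,0,0],
    [1,0,0,0,0,0,0],
    [1,0,0,0,0,0,0]
  ]
}}

```text
time: 14.15
position: [0.5532, -0.1849, 0.1514]
orientation: [-180.0, -38.1, 10.0]
contact_force: [3.6, -0.7, 0.3]
opening: 0.211
```

```bash
python3 st.py
```

```text
t 14.15 TCP in B mm [-141.24    0.69    9.85] F in B [ 1.86 -1.33  2.87] T in B [-0.204  0.094 -0.004] open 0.211
rot err to B deg [0.03 0.07 0.02] j [ 61.  56. -62. 131. 132.  33. -90.]
```

>>> {"fn": "step_arm", "kwargs": {
  "rows": [
    [1,-0.005,0,0,0,0,0],
    [1,-0.005,0,0,0,0,0],
    [1,0,0,0,0,0,0],
    [1,0,0,0,0,0,0],
    [1,0,0,0,0,0,0]
  ]
}}

```text
time: 14.57
position: [0.5531, -0.1849, 0.1513]
orientation: [-180.0, -38.1, 10.0]
contact_force: [5.2, 1.0, 1.6]
opening: 0.213
```

```bash
python3 st.py
```

```text
t 14.5667 TCP in B mm [-141.23    0.69    9.76] F in B [1.94 0.09 5.16] T in B [-0.261 -0.563  0.028] open 0.213
rot err to B deg [0.03 0.14 0.  ] j [ 61.  56. -62. 131. 132.  33. -90.]
```

>>> {"fn": "step_arm", "kwargs": {
  "rows": [
    [1,0.02,0,0,0,0,0],
    [1,0.015,0,0,0,0,0],
    [1,0,0,0.06,0,0,0],
    [1,0,0,0.08,0,0,0],
    [1,0,0,0.06,0,0,0]
  ]
}}

```text
time: 14.98
position: [0.5628, -0.1833, 0.1391]
orientation: [-179.9, -37.9, 9.9]
contact_force: [1.5, 0.4, 0.2]
opening: 0.215
```

>>> {"fn": "step_arm", "kwargs": {
  "rows": [
    [1,0,0,0.01,0,0,0],
    [1,0,0,0.01,0,0,0],
    [1,0,0,0,0,0,0],
    [1,0,0,0,0,0,0],
    [1,0,0,0,0,0,0]
  ]
}}

```text
time: 15.4
position: [0.5634, -0.1831, 0.1386]
orientation: [-179.9, -37.9, 9.9]
contact_force: [0.4, 0.1, -1.7]
opening: 0.21
```

```bash
python3 st.py
```

```text
t 15.4 TCP in B mm [-124.79    0.72   10.16] F in B [ 1.59  0.07 -0.72] T in B [-0.021  0.774  0.016] open 0.21
rot err to B deg [ 0.04 -0.07  0.1 ] j [ 60.  58. -61. 130. 133.  34. -90.]
```

>>> {"fn": "step_arm", "kwargs": {
  "rows": [
    [1,0,0,0.01,0,0,0],
    [1,0,0,0.01,0,0,0],
    [1,0,0,0.01,0,0,0],
    [1,0,0,0,0,0,0],
    [1,0,0,0,0,0,0]
  ]
}}

```text
time: 15.82
position: [0.5652, -0.1828, 0.137]
orientation: [-179.9, -38.0, 10.0]
contact_force: [-0.7, 0.2, -2.4]
opening: 0.212
```

```bash
python3 st.py
```

```text
t 15.8167 TCP in B mm [-122.45    0.7    10.58] F in B [ 1.43  0.37 -2.  ] T in B [ 0.013  0.907 -0.036] open 0.212
rot err to B deg [ 0.04 -0.03  0.08] j [ 60.  58. -61. 129. 133.  34. -90.]
```

>>> {"fn": "step_arm", "kwargs": {
  "rows": [
    [1,0,0,0.02,0,0,0],
    [1,0,0,0.02,0,0,0],
    [1,0,0,0,0,0,0],
    [1,0,0,0,0,0,0],
    [1,0,0,0,0,0,0]
  ]
}}

```text
time: 16.23
position: [0.5672, -0.1824, 0.1348]
orientation: [-179.9, -38.0, 10.0]
contact_force: [-0.2, -0.1, -1.2]
opening: 0.212
```

```bash
python3 st.py
```

```text
t 16.2333 TCP in B mm [-119.46    0.73   10.84] F in B [ 0.78 -0.06 -0.89] T in B [-0.002  0.985  0.022] open 0.212
rot err to B deg [ 0.04 -0.01  0.07] j [ 59.  58. -61. 129. 133.  34. -90.]
```

>>> {"fn": "step_arm", "kwargs": {
  "rows": [
    [1,0,0,0.01,0,0,0],
    [1,0,0,0.01,0,0,0],
    [1,0,0,0,0,0,0],
    [1,0,0,0,0,0,0],
    [1,0,0,0,0,0,0]
  ]
}}

```text
time: 16.65
position: [0.5681, -0.1823, 0.1337]
orientation: [-179.9, -38.0, 10.0]
contact_force: [-0.1, 0.2, -2.1]
opening: 0.213
```

```bash
python3 st.py
```

```text
t 16.65 TCP in B mm [-118.      0.7    10.86] F in B [ 1.63  0.19 -1.31] T in B [-0.005  0.948 -0.009] open 0.213
rot err to B deg [ 0.04 -0.01  0.06] j [ 59.  59. -61. 129. 133.  34. -90.]
```

>>> {"fn": "step_arm", "kwargs": {
  "rows": [
    [1,0,0,0.01,0,0,0],
    [1,0,0,0.01,0,0,0],
    [1,0,0,0,0,0,0],
    [1,0,0,0,0,0,0],
    [1,0,0,0,0,0,0]
  ]
}}

```text
time: 17.07
position: [0.569, -0.1821, 0.1325]
orientation: [-179.9, -38.0, 10.0]
contact_force: [-0.9, -0.8, -2.1]
opening: 0.213
```

```bash
python3 st.py
```

```text
t 17.0667 TCP in B mm [-116.47    0.71   10.84] F in B [ 0.99 -0.62 -2.11] T in B [0.007 0.926 0.023] open 0.213
rot err to B deg [ 0.04 -0.01  0.07] j [ 59.  59. -61. 129. 133.  34. -90.]
```

>>> {"fn": "step_arm", "kwargs": {
  "rows": [
    [1,0,0,0.01,0,0,0],
    [1,0,0,0.01,0,0,0],
    [1,0,0,0,0,0,0],
    [1,0,0,0,0,0,0],
    [1,0,0,0,0,0,0]
  ]
}}

```text
time: 17.48
position: [0.5699, -0.182, 0.1313]
orientation: [-179.9, -38.0, 10.0]
contact_force: [1.6, 0.5, -1.6]
opening: 0.213
```

```bash
python3 st.py
```

```text
t 17.4833 TCP in B mm [-114.99    0.68   10.85] F in B [2.3  0.21 0.26] T in B [ 0.024  0.882 -0.032] open 0.213
rot err to B deg [ 0.04 -0.01  0.06] j [ 59.  59. -61. 129. 133.  34. -90.]
```

>>> {"fn": "step_arm", "kwargs": {
  "rows": [
    [1,0,0,0.01,0,0,0],
    [1,0,0,0.008,0,0,0],
    [1,0,0,0,0,0,0],
    [1,0,0,0,0,0,0],
    [1,0,0,0,0,0,0]
  ]
}}

```text
time: 17.9
position: [0.5707, -0.1818, 0.1302]
orientation: [-179.9, -38.0, 10.0]
contact_force: [0.2, 0.3, -1.5]
opening: 0.212
```

```bash
python3 st.py
```

```text
t 17.9 TCP in B mm [-113.63    0.72   10.85] F in B [ 1.36  0.28 -0.71] T in B [-0.031  0.916 -0.001] open 0.212
rot err to B deg [ 0.04 -0.01  0.07] j [ 59.  59. -61. 129. 133.  34. -90.]
```

>>> {"fn": "step_arm", "kwargs": {
  "rows": [
    [1,0,0,0.008,0,0,0],
    [1,0,0,0.008,0,0,0],
    [1,0,0,0,0,0,0],
    [1,0,0,0,0,0,0],
    [1,0,0,0,0,0,0]
  ]
}}

```text
time: 18.32
position: [0.5714, -0.1817, 0.1293]
orientation: [-179.9, -38.0, 10.0]
contact_force: [-0.1, -0.6, -1.7]
opening: 0.213
```

```bash
python3 st.py
```

```text
t 18.3167 TCP in B mm [-112.42    0.71   10.84] F in B [ 1.2  -0.6  -1.18] T in B [-0.017  0.983 -0.033] open 0.213
rot err to B deg [ 0.04 -0.01  0.07] j [ 59.  59. -61. 129. 133.  35. -90.]
```

>>> {"fn": "step_arm", "kwargs": {
  "rows": [
    [1,0,0,0.008,0,0,0],
    [1,0,0,0.008,0,0,0],
    [1,0,0,0,0,0,0],
    [1,0,0,0,0,0,0],
    [1,0,0,0,0,0,0]
  ]
}}

```text
time: 18.73
position: [0.5722, -0.1816, 0.1283]
orientation: [-179.9, -38.0, 10.0]
contact_force: [0.1, -0.3, -2.2]
opening: 0.216
```

```bash
python3 st.py
```

```text
t 18.7333 TCP in B mm [-111.25    0.7    10.84] F in B [ 1.81 -0.37 -1.31] T in B [-0.002  0.964  0.012] open 0.216
rot err to B deg [ 0.04 -0.01  0.07] j [ 59.  59. -61. 129. 133.  35. -90.]
```

>>> {"fn": "step_arm", "kwargs": {
  "rows": [
    [1,0,0,0.008,0,0,0],
    [1,0,0,0.008,0,0,0],
    [1,0,0,0,0,0,0],
    [1,0,0,0,0,0,0],
    [1,0,0,0,0,0,0]
  ]
}}

```text
time: 19.15
position: [0.5729, -0.1815, 0.1274]
orientation: [-179.9, -38.0, 10.0]
contact_force: [0.2, 0.6, -1.0]
opening: 0.21
```

```bash
python3 st.py
```

```text
t 19.15 TCP in B mm [-110.03    0.68   10.85] F in B [ 0.95  0.58 -0.37] T in B [-0.005  0.989 -0.021] open 0.21
rot err to B deg [ 0.04 -0.01  0.07] j [ 59.  60. -61. 129. 134.  35. -90.]
```

>>> {"fn": "step_arm", "kwargs": {
  "rows": [
    [1,0,0,0.008,0,0,0],
    [1,0,0,0.008,0,0,0],
    [1,0,0,0,0,0,0],
    [1,0,0,0,0,0,0],
    [1,0,0,0,0,0,0]
  ]
}}

```text
time: 19.57
position: [0.5736, -0.1813, 0.1264]
orientation: [-179.9, -38.0, 10.0]
contact_force: [0.1, -0.6, -1.9]
opening: 0.212
```

```bash
python3 st.py
```

```text
t 19.5667 TCP in B mm [-108.82    0.7    10.82] F in B [ 1.51 -0.6  -1.17] T in B [-0.032  0.915  0.029] open 0.212
rot err to B deg [ 0.04 -0.01  0.07] j [ 59.  60. -61. 129. 134.  35. -90.]
```

>>> {"fn": "step_arm", "kwargs": {
  "rows": [
    [1,0,0,0.008,0,0,0],
    [1,0,0,0.008,0,0,0],
    [1,0,0,0,0,0,0],
    [1,0,0,0,0,0,0],
    [1,0,0,0,0,0,0]
  ]
}}

```text
time: 19.98
position: [0.5742, -0.1811, 0.1256]
orientation: [-179.9, -38.0, 10.0]
contact_force: [-3.6, -0.1, 1.9]
opening: 0.212
```

```bash
python3 st.py
```

```text
t 19.9833 TCP in B mm [-107.79    0.77   10.83] F in B [-3.65  0.55 -1.63] T in B [0.034 1.    0.009] open 0.212
rot err to B deg [ 0.04 -0.01  0.05] j [ 59.  60. -61. 128. 134.  35. -90.]
```

>>> {"fn": "step_arm", "kwargs": {
  "rows": [
    [1,0,0,-0.015,0,0,0],
    [1,-0.006,0,0,0,0,0],
    [1,-0.006,0,0,0,0,0],
    [1,0,0,0,0,0,0],
    [1,0,0,0,0,0,0]
  ]
}}

```text
time: 20.4
position: [0.5732, -0.1815, 0.1258]
orientation: [-179.9, -38.0, 10.0]
contact_force: [0.6, -0.4, -2.2]
opening: 0.213
```

```bash
python3 st.py
```

```text
t 20.4 TCP in B mm [-108.64    0.56   10.07] F in B [ 1.99 -0.51 -0.95] T in B [-0.027  0.818 -0.054] open 0.213
rot err to B deg [0.02 0.   0.07] j [ 59.  60. -61. 129. 134.  35. -90.]
```

>>> {"fn": "step_arm", "kwargs": {
  "rows": [
    [1,-0.004,0,0,0,0,0],
    [1,-0.004,0,0,0,0,0],
    [1,0,0,0,0,0,0],
    [1,0,0,0,0,0,0],
    [1,0,0,0,0,0,0]
  ]
}}

```text
time: 20.82
position: [0.573, -0.1815, 0.1258]
orientation: [-179.9, -38.0, 10.0]
contact_force: [2.8, -0.4, -2.0]
opening: 0.212
```

```bash
python3 st.py
```

```text
t 20.8167 TCP in B mm [-108.71    0.57    9.98] F in B [ 3.22 -0.85  0.86] T in B [-0.244  0.46  -0.02 ] open 0.212
rot err to B deg [0.02 0.05 0.05] j [ 59.  60. -61. 129. 134.  35. -90.]
```

>>> {"fn": "step_arm", "kwargs": {
  "rows": [
    [1,-0.006,0,0,0,0,0],
    [1,0,0,0.008,0,0,0],
    [1,0,0,0.006,0,0,0],
    [1,0,0,0,0,0,0],
    [1,0,0,0,0,0,0]
  ]
}}

```text
time: 21.23
position: [0.5734, -0.1814, 0.1251]
orientation: [-180.0, -38.1, 10.0]
contact_force: [1.1, -0.2, 4.1]
opening: 0.213
```

```bash
python3 st.py
```

```text
t 21.2333 TCP in B mm [-107.92    0.6     9.88] F in B [-2.6  -0.4   3.37] T in B [-0.211 -0.158 -0.219] open 0.213
rot err to B deg [0.01 0.09 0.02] j [ 59.  60. -61. 129. 134.  35. -90.]
```

>>> {"fn": "step_arm", "kwargs": {
  "rows": [
    [1,0,0,0,0,0,0],
    [1,0,0,0,0,0,0],
    [0.56,0,0,0,0,0,0],
    [0.53,0,0,0,0,0,0],
    [0.5,0,0,0,0,0,0]
  ],
  "force": 20
}}

```text
time: 21.65
position: [0.5726, -0.1814, 0.1242]
orientation: [-179.9, -38.0, 9.9]
contact_force: [1.1, 0.1, 3.4]
opening: 0.248
```

```bash
python3 st.py
```

```text
t 21.65 TCP in B mm [-107.71    0.8     8.7 ] F in B [-2.   -0.09  2.99] T in B [-0.041  0.009 -0.096] open 0.248
rot err to B deg [ 0.05 -0.03  0.09] j [ 59.  60. -61. 129. 134.  35. -90.]
```

>>> {"fn": "step_arm", "kwargs": {
  "rows": [
    [0.45,0,0,0,0,0,0],
    [0.4,0,0,0,0,0,0],
    [0.3,0,0,0,0,0,0],
    [0.2,0,0,0,0,0,0],
    [0.2,0,0,0,0,0,0]
  ]
}}

```text
time: 22.07
position: [0.5723, -0.1815, 0.1239]
orientation: [-179.9, -37.9, 9.9]
contact_force: [-0.7, 0.9, 0.4]
opening: 0.4
```

```bash
python3 st.py
python3 - <<'E'
from station import *
import cv2,numpy as np
a,d=get_image("side");a2,d2=get_image("top");w,dw=get_image("wrist")
c=np.zeros((480,800,3),np.uint8);c[:240,:400]=cv2.resize(a[150:270,330:530],(400,240));c[240:,:400]=cv2.resize(a2[160:280,350:550],(400,240));c[:300,400:]=cv2.resize(w,(400,300));cv2.imwrite("pics/rel.png",c)
E
```

```text
t 22.0667 TCP in B mm [-107.67    0.77    8.19] F in B [-0.69  1.05 -0.16] T in B [ 0.031  0.599 -0.011] open 0.4
rot err to B deg [ 0.05 -0.07  0.09] j [ 59.  60. -61. 129. 134.  35. -90.]
```

View pics/rel.png

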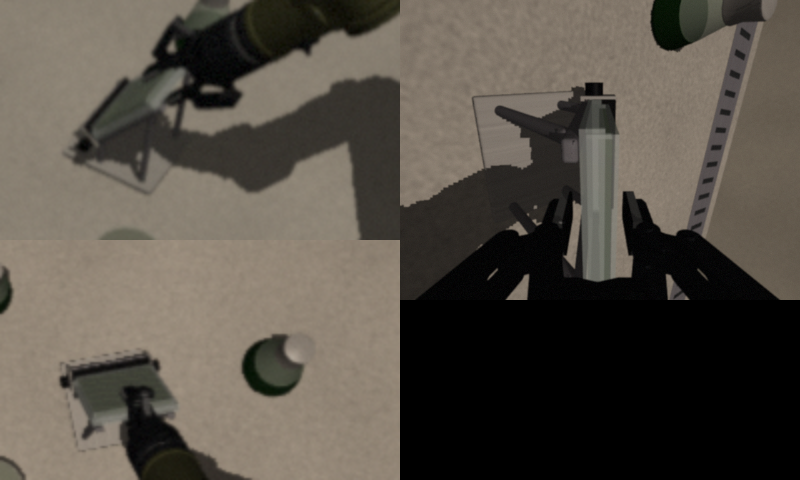

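The `rel.png` composite shows the dish lying flat on the bars and against the ledge. In the top pane it is at (120,385), centred between the clamp screws at (65,380) and (155,367). In the wrist pane there is a gap on both sides of the dish. I'm withdrawing straight back.

>>> {"fn": "step_arm", "kwargs": {
  "rows": [
    [0,0.01,0,0,0,0,0],
    [0,0,0,-0.05,0,0,0],
    [0,0,0,-0.15,0,0,0],
    [0,0,0,-0.25,0,0,0],
    [0,0,0,-0.3,0,0,0]
  ]
}}

```text
time: 22.63
position: [0.5385, -0.187, 0.1695]
orientation: [-179.8, -38.0, 9.9]
contact_force: [0.2, -0.9, 0.5]
opening: 0.496
```

>>> {"fn": "step_arm", "kwargs": {
  "rows": [
    [0,0,0,-0.4,0,0,0],
    [0,0,0,-0.4,0,0,0],
    [0,0,0,-0.4,0,0,0],
    [0,0,0,-0.3,0,0,0],
    [0,0,0,-0.1,0,0,0]
  ]
}}

```text
time: 23.05
position: [0.4644, -0.2005, 0.266]
orientation: [179.8, -38.0, 10.1]
contact_force: [0.3, -0.5, 0.3]
opening: 0.498
```

>>> {"fn": "step_arm", "kwargs": {
  "rows": [
    [0,0,0,0,0,0,0],
    [0,0,0,0,0,0,0],
    [0,0,0,0,0,0,0],
    [0,0,0,0,0,0,0],
    [0,0,0,0,0,0,0]
  ]
}}

```text
time: 23.47
position: [0.4668, -0.1998, 0.2632]
orientation: [-179.8, -38.0, 9.9]
contact_force: [-0.2, -0.6, 0.0]
opening: 0.503
```

```bash
python3 st.py
cat > final.py <<'E'
from kin import *
from fit2 import sdf
from station import *
a,d=get_image("side");a2,d2=get_image("top");w,dw=get_image("wrist")
c=np.zeros((480,800,3),np.uint8);c[:240,:400]=cv2.resize(a[150:270,330:530],(400,240));c[240:,:400]=cv2.resize(a2[160:280,350:550],(400,240));c[:300,400:]=cv2.resize(w,(400,300));cv2.imwrite("pics/fin.png",c)
Fx={"top":(.6303,-.1739,.1749),"side":(.6324,-.1709,.1759)}
for n,D in(("top",d2),("side",d)):
    F=foot(*Fx[n]);L=(world(n,D).reshape(-1,3)-F[:3,3])@F[:3,:3]*1e3
    f0=lambda M:np.minimum(sdf(M,np.array([-62,-62,-9.5]),np.array([62,62,2.5])),sdf(M,np.array([-58,-58,-6.5]),np.array([58,58,9.5])))
    c0=np.array([-85,0,9.5]);k=(f0(L-c0)<8)&(L[:,0]<-32)&(L[:,2]>1);L=L[k]
    f=lambda v:np.r_[f0((L-c0-v[:3])@Ro.from_rotvec(np.radians(v[3:])).as_matrix()),.02*v]
    r=least_squares(f,np.zeros(6),loss="soft_l1",f_scale=1.);print(n,len(L),"centre in B",(c0+r.x[:3]).round(1),"rot deg",r.x[3:].round(2),np.median(abs(r.fun)).round(2))
E
python3 final.py | grep -E "^(top|side)"
```

```text
t 23.4667 TCP in B mm [-283.34    1.11    9.59] F in B [-0.2  -0.59 -0.22] T in B [-0.001  0.634 -0.052] open 0.503
rot err to B deg [ 0.14 -0.01  0.08] j [ 74.  36. -62. 134. 125.  12. -86.]
top 1079 centre in B [-84.7  -1.7   9.7] rot deg [-0.08  0.34 -0.09] 1.13
side 845 centre in B [-86.   -2.3  10.4] rot deg [-0.17 -0.04  0.13] 0.64
```

View pics/fin.png

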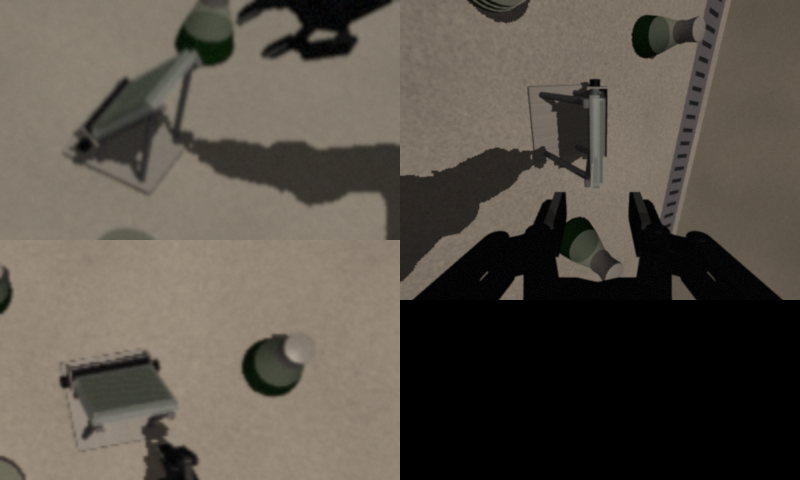

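```bash
python3 -c "
from station import *
print(job_done())"
```

```text
the job is handed in; nothing more can be done
None
```

The dish is lid-down on rest_b, flat on both bars with one edge on the ledge cushion. I handed the job in at about 24 s of the 48 s allowed.

- **Move:** I pinched lid and base together at the upper edge and rolled the dish 180° on the way over. I saw no opening between lid and base in the pictures taken along the way.
- **Placing:** I touched the bars first, then felt for the ledge in steps of about 1.2–1.5 mm. It was lower than the depth image suggested: about x = -23 mm by touch against about -28 mm. I set the dish down with about 4 N on the ledge and about 5 N on the bars, opened the fingers slowly and backed straight out.
- **Position check:** The two fixed cameras put the dish centre at x = -85 and -86 mm, z = 9.7 and 10.4 mm, and tilt within 0.35°. The x value agrees with the ledge found by touch, 62 mm below the centre.
- **Not exact:** Both cameras show the dish about 2 mm to one side (y = -1.7 and -2.3 mm). That is about the calibration error, so I left it rather than grip again.
- **Other checks:** The gripper was clear with near-zero contact force at hand-in. The arm did not go near the flasks, stack or tube rack. I did not measure their positions again at the end.

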